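Fit socket modules into a stage floor-box carrier and lock them with a flat driver

TASK

Fit every socket module on the table into the aluminium carrier, one to a pocket in any pocket, seated fully down with the socket face up. Then take the flat driver from its wooden stand and, with its blade in the slot, turn both lock screws clockwise until they stop, so that their bars lie across the modules' feet, and put the driver back upright in its stand. Leave the phone, mug and plate alone.

Things in the scene. Friction and masses are not known exactly. Their poses are not given: they have to be found in the camera images.
- carrier: Aluminium carrier fixed to the table, 80 (x) x 284 (y) x 30 mm high, three pockets in a row along its y with their centres 98 mm apart, a slotted turn-lock midway between neighbours. Origin: centre of its underside.
- pocket1 (a point): The -y pocket of the carrier: 50 (frame x) x 60 (frame y) mm, 8 mm deep. The point is the centre of its floor, 22 mm above the table; axes as the carrier's. A module fits with its own x along the carrier's x (either way round), 2 mm of room on each side.
- pocket2 (a point): The middle pocket of the carrier: 50 (frame x) x 60 (frame y) mm, 8 mm deep. The point is the centre of its floor, 22 mm above the table; axes as the carrier's. A module fits with its own x along the carrier's x (either way round), 2 mm of room on each side.
- pocket3 (a point): The +y pocket of the carrier: 50 (frame x) x 60 (frame y) mm, 8 mm deep. The point is the centre of its floor, 22 mm above the table; axes as the carrier's. A module fits with its own x along the carrier's x (either way round), 2 mm of room on each side.
- lock1 (a joint): Turn-lock between pocket1 and pocket2 (rad). 0: its 54 mm bar lies along the carrier's x, clear of the pockets; 1.571 (a stop): bar along the carrier's y, its ends 8 mm over the feet of the modules on both sides, 3 mm above them. Grows clockwise seen from above; starts at 0 to 0.35; stays where left, 0.12 N m of friction; does not rise or sink.
- lock2 (a joint): Turn-lock between pocket2 and pocket3 (rad). 0: its 54 mm bar lies along the carrier's x, clear of the pockets; 1.571 (a stop): bar along the carrier's y, its ends 8 mm over the feet of the modules on both sides, 3 mm above them. Grows clockwise seen from above; starts at 0 to 0.35; stays where left, 0.12 N m of friction; does not rise or sink.
- slot1 (a point): Floor centre of the slot in the head of lock1, 40 mm above the table. The slot is 25 mm long (along this point's x, which turns with the lock and lies along the bar), 6 mm wide, 8 mm deep, closed at both ends. The screw head is 32 mm across, its top 48 mm above the table; it carries a steel bar 54 x 14 x 5 mm (35 to 40 mm above the table).
- slot2 (a point): Floor centre of the slot in the head of lock2, 40 mm above the table. The slot is 25 mm long (along this point's x, which turns with the lock and lies along the bar), 6 mm wide, 8 mm deep, closed at both ends. The screw head is 32 mm across, its top 48 mm above the table; it carries a steel bar 54 x 14 x 5 mm (35 to 40 mm above the table).
- module1: Socket module, 48 mm high: steel foot plate 46 (x) x 56 (y) x 10 mm, and on its middle a grey block 46 (x) x 34 (y) x 38 mm, flush on the x sides, stepped 11 mm on the y sides; 0.15-0.3 kg. The socket face (black disc, three brass contacts) is its top, +z. Origin: centre of the foot's underside. Starts lying on an x side (z and y level, origin 23 mm up). May be absent.
- module2: Socket module, 48 mm high: steel foot plate 46 (x) x 56 (y) x 10 mm, and on its middle a grey block 46 (x) x 34 (y) x 38 mm, flush on the x sides, stepped 11 mm on the y sides; 0.15-0.3 kg. The socket face (black disc, three brass contacts) is its top, +z. Origin: centre of the foot's underside. Starts lying on an x side (z and y level, origin 23 mm up). May be absent.
- module3: Socket module, 48 mm high: steel foot plate 46 (x) x 56 (y) x 10 mm, and on its middle a grey block 46 (x) x 34 (y) x 38 mm, flush on the x sides, stepped 11 mm on the y sides; 0.15-0.3 kg. The socket face (black disc, three brass contacts) is its top, +z. Origin: centre of the foot's underside. Starts lying on an x side (z and y level, origin 23 mm up). May be absent.
- driver: Stout flat screwdriver, 135 mm long, 0.16 kg, standing blade-down in the stand. Origin: middle of the blade's tip; z up along the shaft to the handle. Blade 19 mm wide (along its x), 3.2 mm thick (y), 16 mm long; round shaft 14 mm across from 14 to 50 mm; square wooden handle 30 x 30 mm (faces square to x and y) from 50 to 135 mm above the tip.
- driver_tip (a point): Middle of the edge of the driver's blade (the driver's origin).
- driver_grip (a point): On the driver's axis, 100 mm above the tip, middle of the handle: where to grip it.
- stand: Wooden stand fixed to the table, 75 x 75 x 60 mm high, with an upright round hole 26 mm across and 55 mm deep in the middle of its top. Origin: centre of its underside. The driver stands in the hole at any yaw with its handle's underside on the stand's top, its tip then 10 mm above the table.
- phone: Phone lying flat, white rim, black screen up, 75 x 150 x 9 mm; origin centre of its underside. Leave alone.
- mug: White mug, 82 mm across, 95 mm high, handle at +y; origin centre of its underside. Leave alone.
- plate: Shallow cream plate, 160 mm across, 20 mm high; origin centre of its underside. Leave alone.
Things that resemble listed ones, but are neither listed nor needed, are in the scene too. What is shaped like the module1 but blue is not meant.

How it is judged:
By the outcome, as a careful person would: the job done as asked, in the order asked, and still so for the second after the job is handed in, with the robot touching nothing.
Of module1, module2, module3 only 2 to 3 are there at a start; the rules pass over those that are not, and their reading is None.
At some moment in a run one of module1, module2, module3 may be knocked a few centimetres aside while the robot is not near it.
It also fails if it takes over 210 s, if anything falls off the work surface, if the arm or the gripper's body presses on something with over 40 N, if the wrist force passes 120 N, or if a joint passes its speed limit or range.

ROBOT

A 7-joint arm with a two-finger parallel gripper is mounted at the origin on the work surface. World frame = base frame: x ahead of the robot, y to its left, z up, the work surface at z = 0. Lengths are in m, angles in rad, forces in N, time in s.
With the tool pointing down it reaches from about 0.4 to 0.85 m from the base axis. Payload 4.5 kg.
Tool frame: the origin (TCP) lies at the very end of the fingers, on their centre line; the grasp point (between the pads) lies 19 mm behind it; z points along the fingers, y is the line along which they close (so a half turn about z gives the same grasp; the last joint's range is limited). The gripper opens to 85 mm and grips with 20 to 120 N. Pads are 22 mm wide; open, the fingers measure 114 mm over their backs; the gripper's body (76 mm by 85 mm) begins 54 mm behind the grasp point. The pads swing forward as they close: fully open they stand 13 mm farther back than shut.
Start: joints at [1.361, 0.689, -0.195, 1.565, 0.157, 0.902, -0.215], TCP at [0.151, -0.607, 0.231] pointing down, gripper open.
Joint ranges: [-3.01, 3.01], [-0.46, 2.08], [-1.47, 1.51], [0.13, 2.56], [-1, 4.14], [0.04, 2.09], [-2.66, 2.66]. Speed limits (rad/s): [2.57, 2.57, 3.14, 3.14, 3.14, 3.14, 3.14].

INTERFACE

Orientations are given as a unit quaternion [x, y, z, w].
In Python, from rig import bot gives the robot as it stands.
- The arm moves only by the tool arm_command, never from a script. Its arguments are lists of equal length, an entry for each row: "hand": the closure, from -1 (fully open) to 1 (shut), so that 0 is half open; "xyz": the shift along the tool's x, y, z in units of 0.15 m (1.0 is 0.15 m), a list of three; "turn": the turn about the tool's z in units of 45 degrees (1.0 is 45 degrees). In form: {"hand": [hand, ...], "xyz": [[dx, dy, dz], ...], "turn": [turn, ...]}. A call has exactly 10 rows; each row is the pose to reach, as a shift and turn from the pose commanded when the call began, along the tool's axes at that moment; what a row does not reach only later rows make up. A row lasts 1/8 s, in which the tool goes at most 62.5 mm and 10.7 degrees, less where a joint would pass 70% of its speed; a pose out of reach is approached as far as the arm can. A call with a number of a shift or a turn outside -1 to 1 is refused whole. A call with a gripper value outside its range is refused whole. The fingers move at their own pace and stop on an object; "grip_force" is the grip in N (left out, the last holds). Time passes only in rows, so rows that repeat a pose let the fingers close, or fill a call up. It gives the time, the measured TCP pose, the force, the opening and the grip force at its end, in the units of the state.
- bot.observe(): the state, without advancing time (a new reading comes with each control period).
- bot.capture(name): name is "scene" or "top" or "wrist"; returns (picture, depth): 420x560x3 uint8, blue, green, red; 420x560 float32, m along the optical axis (not along the pixel's ray), 0 where there is no reading.
- bot.camera_info(name): a dict with "fov_y" (degrees; the focal length in pixels is half the picture's height over the tangent of half this angle, whatever the lens; pixels are square), "cx", "cy" (the principal point, pixels), "eye" and "attitude" of the camera in the world; the wrist camera has in their place "mount" (4x4, takes a point from camera to tool coordinates, whose origin is the TCP and whose axes are the flange's). Camera axes: x right, y down, z forward; pixel columns grow to the right and rows downward; lengths in m; the calibration is good to about 2 mm. A picture is of the moment at which its call begins: read the wrist's pose just before it. camera_info takes no time and is no camera call.
- bot.finish_job(): hands the job in; it is judged then, once.
The state is a dict: "time": time; "joints": joint angles; "qvel": joint speeds; "effort": joint torques, N m; "position": TCP position; "tcp_rot": TCP orientation; "ft_force": force on the tool from outside, world axes, zero at the start; "wrist_torque": the same for the moment, N m; "grip_width": finger opening in m; "grip_force": force on a finger pad.
Only numpy, scipy, OpenCV 4.12 (cv2) and the standard library are available. Lean on these libraries where they do the work, as an engineer would, in place of code of your own. Each camera call takes 0.05 s, during which the arm holds its last target. There are 200 camera calls.

## Working session

There is one attempt and no reset: what is moved stays moved. The work goes in short steps, Python scripts to look and compute and a tool call to move; the robot and the scene stay as the last step left them, time stands still between calls to the robot, and variables do not carry over. Pictures are saved under pics/ and viewed, at most 14 in all, crops included, and the job is handed in when it is done.

Besides the shell and the picture viewer there is one more tool, called after ">>>" as name(argument=value, ...) on one line, values as JSON. arm_command: Moves the arm, as the interface text tells. Its arguments: {"type":"object","properties":{"hand":{"type":"array","items":{"type":"number"}},"xyz":{"type":"array","items":{"type":"array","items":{"type":"number","minimum":-1,"maximum":1}}},"turn":{"type":"array","items":{"type":"number","minimum":-1,"maximum":1}},"grip_force":{"type":"number"}},"required":["hand","xyz","turn"]}

```bash
ls; mkdir -p pics; cat > h.py <<'E'
import numpy as np, cv2, json
from scipy.spatial.transform import Rotation as R
from rig import bot
def cap(name):
    s=bot.observe(); p,d=bot.capture(name); i=bot.camera_info(name)
    f=p.shape[0]/2/np.tan(np.radians(i['fov_y'])/2)
    if 'mount' in i:
        T=np.eye(4);T[:3,:3]=R.from_quat(s['tcp_rot']).as_matrix();T[:3,3]=s['position'];M=T@np.array(i['mount'])
    else:
        M=np.eye(4);a=np.array(i['attitude']);M[:3,:3]=a if a.shape==(3,3) else R.from_quat(a).as_matrix();M[:3,3]=i['eye']
    return p,d,M,f,i['cx'],i['cy']
def cloud(d,M,f,cx,cy):
    v,u=np.mgrid[:d.shape[0],:d.shape[1]]
    P=np.stack([(u-cx)/f*d,(v-cy)/f*d,d],-1)@M[:3,:3].T+M[:3,3]
    P[d<=0]=np.nan
    return P
E
python3 - <<'E'
from h import *
for n in('scene','top','wrist'):print(n,bot.camera_info(n))
print(bot.observe())
c=cap('top');cv2.imwrite('pics/top.png',c[0]);np.savez('top.npz',p=c[0],P=cloud(*c[1:]))
c=cap('scene');cv2.imwrite('pics/scene.png',c[0]);np.savez('scene.npz',p=c[0],P=cloud(*c[1:]))
E
```

```text
pics
scene {'fov_y': 54.50212872383998, 'cx': 280.4891922871784, 'cy': 206.80529247101666, 'eye': array([1.0451699 , 0.40684508, 0.94008974]), 'attitude': array([ 0.39806053,  0.86907735, -0.26395708, -0.12875959])}
top {'fov_y': 53.86657979309823, 'cx': 281.8431430733798, 'cy': 204.35531724420548, 'eye': array([0.4324986 , 0.05030836, 1.35643031]), 'attitude': array([-0.6966942 ,  0.71487707, -0.03863099,  0.04555888])}
wrist {'fov_y': 60.847689941412156, 'cx': 276.4013442500371, 'cy': 207.4432266524953, 'mount': array([[ 6.70812328e-04, -9.62043229e-01, -2.72896274e-01,
         6.94791207e-02],
       [ 9.99999616e-01,  4.91625600e-04,  7.24989711e-04,
         1.70489133e-03],
       [-5.63308647e-04, -2.72896656e-01,  9.62043189e-01,
        -1.42036719e-01],
       [ 0.00000000e+00,  0.00000000e+00,  0.00000000e+00,
         1.00000000e+00]])}
{'time': 0.0, 'joints': array([ 1.36079429,  0.69001989, -0.19453854,  1.56639527,  0.15729508,
        0.90250742, -0.21508303]), 'qvel': array([-0.00061056, -0.00064865, -0.00121348,  0.00101754, -0.00017954,
        0.00029309, -0.00020246]), 'effort': array([ 3.71198803e-05, -5.39604270e+01, -1.26653150e+00, -1.58538330e+01,
        9.11704759e-03,  9.48786299e-03,  8.56426077e-07]), 'position': array([ 0.1506691 , -0.60586253,  0.23044863]), 'tcp_rot': array([ 9.92571286e-01,  1.21660614e-01, -1.77625067e-04, -9.51776752e-04]), 'ft_force': array([-0.15305323,  0.23433719,  0.24469376]), 'wrist_torque': array([-0.02184495, -0.01082463,  0.01649595]), 'grip_force': 0.0, 'grip_width': 0.08569924864305083}
```

View pics/top.png

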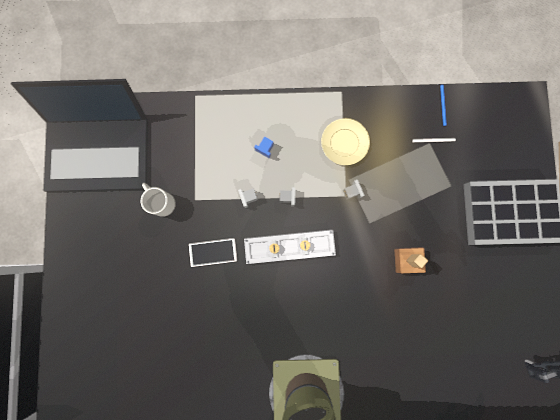

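View pics/scene.png

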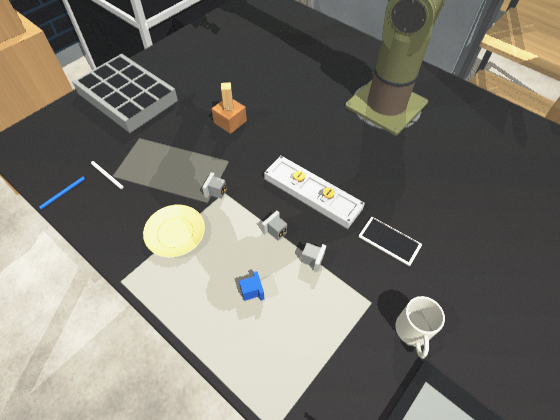

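The three grey modules are at about (248,193), (290,196) and (356,188) in the top view. The carrier is near (290,247) and the stand with the driver near (411,261). The blue block at (264,146) is the decoy.

```bash
python3 - <<'E'
from h import *
for n in('top','scene'):
    z=np.load(n+'.npz');P=z['P'];p=z['p'];m=(P[...,2]>.012)&(P[...,2]<.2)&(P[...,0]>.3)&(P[...,0]<.85)&(abs(P[...,1])<.5)
    k,l,s,c=cv2.connectedComponentsWithStats(m.astype(np.uint8))
    for i in range(1,k):
        if s[i,4]<25: continue
        Q=P[l==i];r=cv2.minAreaRect((Q[:,:2]*1000).astype(np.float32))
        print(n,s[i,4],'px',c[i].round(),'xy',np.array(r[0]).round(),'size',np.array(r[1]).round(),'ang',round(r[2]),'z',np.percentile(Q[:,2],[5,50,98]).round(3),'bgr',p[l==i].mean(0).round())
E
```

```text
top 541 px [345. 147.] xy [ 784. -151.] size [157. 130.] ang 90 z [0.012 0.016 0.024] bgr [186. 238. 248.]
top 226 px [264. 147.] xy [785. 113.] size [56. 49.] ang 58 z [0.018 0.045 0.051] bgr [214. 142. 105.]
top 224 px [353. 190.] xy [ 630. -167.] size [57. 51.] ang 22 z [0.021 0.045 0.051] bgr [174. 182. 185.]
top 548 px [156. 200.] xy [611. 466.] size [102.  81.] ang 68 z [0.017 0.065 0.098] bgr [165. 173. 177.]
top 195 px [287. 196.] xy [617.  46.] size [49. 56.] ang 89 z [0.034 0.045 0.051] bgr [181. 184. 185.]
top 212 px [247. 196.] xy [621. 170.] size [57. 49.] ang 17 z [0.025 0.046 0.051] bgr [195. 198. 199.]
top 2229 px [289. 247.] xy [455.  42.] size [ 80. 284.] ang 4 z [0.019 0.028 0.049] bgr [225. 230. 234.]
top 705 px [410. 260.] xy [ 403. -336.] size [75. 78.] ang 1 z [0.028 0.061 0.148] bgr [110. 154. 197.]
scene 937 px [228. 109.] xy [ 407. -339.] size [79. 82.] ang 0 z [0.018 0.06  0.147] bgr [ 94. 144. 192.]
scene 2695 px [314. 190.] xy [458.  39.] size [ 85. 285.] ang 4 z [0.019 0.028 0.049] bgr [219. 228. 229.]
scene 374 px [214. 185.] xy [ 633. -170.] size [59. 51.] ang 21 z [0.016 0.044 0.05 ] bgr [162. 168. 167.]
scene 858 px [178. 224.] xy [ 784. -155.] size [158. 130.] ang 89 z [0.012 0.016 0.023] bgr [190. 243. 245.]
scene 411 px [275. 225.] xy [621.  43.] size [50. 57.] ang 85 z [0.017 0.045 0.049] bgr [161. 168. 166.]
scene 411 px [313. 254.] xy [623. 168.] size [58. 48.] ang 18 z [0.017 0.045 0.049] bgr [189. 194. 192.]
scene 445 px [251. 286.] xy [789. 110.] size [58. 49.] ang 58 z [0.019 0.045 0.05 ] bgr [226. 131.  66.]
scene 1541 px [420. 322.] xy [615. 466.] size [104.  82.] ang 68 z [0.019 0.064 0.096] bgr [176. 189. 190.]
```

>>> arm_command(hand=[-1, -1, -1, -1, -1, -1, -1, -1, -1, -1], xyz=[[0.3, -0.25, -0.1], [0.6, -0.5, -0.1], [0.93, -0.8, -0.1], [0.93, -0.8, -0.1], [0.93, -0.8, -0.1], [0.93, -0.8, -0.1], [0.93, -0.8, -0.1], [0.93, -0.8, -0.1], [0.93, -0.8, -0.1], [0.93, -0.8, -0.1]], turn=[0, 0, 0, 0, 0, 0, 0, 0, 0, 0])

```text
time: 1.35
position: [0.2572, -0.4565, 0.2463]
tcp_rot: [0.993, 0.122, 0.0, 0.0]
ft_force: [-0.1, 0.8, 0.2]
grip_width: 0.0851
grip_force: 0.0
```

>>> arm_command(hand=[-1, -1, -1, -1, -1, -1, -1, -1, -1, -1], xyz=[[0.3, -0.25, -0.1], [0.6, -0.5, -0.1], [0.93, -0.8, -0.1], [0.93, -0.8, -0.1], [0.93, -0.8, -0.1], [0.93, -0.8, -0.1], [0.93, -0.8, -0.1], [0.93, -0.8, -0.1], [0.93, -0.8, -0.1], [0.93, -0.8, -0.1]], turn=[0, 0, 0, 0, 0, 0, 0, 0, 0, 0])

```text
time: 2.6
position: [0.3636, -0.3064, 0.2613]
tcp_rot: [0.993, 0.122, -0.0, 0.0]
ft_force: [1.2, 0.2, -0.6]
grip_width: 0.0857
grip_force: 0.0
```

>>> arm_command(hand=[-1, -1, -1, -1, -1, -1, -1, -1, -1, -1], xyz=[[0.3, -0.25, -0.1], [0.6, -0.5, -0.1], [0.93, -0.8, -0.1], [0.93, -0.8, -0.1], [0.93, -0.8, -0.1], [0.93, -0.8, -0.1], [0.93, -0.8, -0.1], [0.93, -0.8, -0.1], [0.93, -0.8, -0.1], [0.93, -0.8, -0.1]], turn=[0, 0, 0, 0, 0, 0, 0, 0, 0, 0])

```text
time: 3.85
position: [0.4701, -0.1562, 0.2763]
tcp_rot: [0.993, 0.122, -0.0, 0.0]
ft_force: [0.2, -0.3, -0.9]
grip_width: 0.0852
grip_force: 0.0
```

>>> arm_command(hand=[-1, -1, -1, -1, -1, -1, -1, -1, -1, -1], xyz=[[0.3, -0.25, -0.1], [0.6, -0.5, -0.1], [0.8, -0.8, -0.1], [0.8, -0.8, -0.1], [0.8, -0.8, -0.1], [0.8, -0.8, -0.1], [0.8, -0.8, -0.1], [0.8, -0.8, -0.1], [0.8, -0.8, -0.1], [0.8, -0.8, -0.1]], turn=[0, 0, 0, 0, 0, 0, 0, 0, 0, 0])

```text
time: 5.1
position: [0.5576, -0.0108, 0.2913]
tcp_rot: [0.993, 0.122, 0.0, 0.0]
ft_force: [0.2, -0.6, -0.2]
grip_width: 0.0853
grip_force: 0.0
```

```bash
cat >> h.py <<'E'
def raster(P,zlo,zhi,x0,y0,w,h):
    "1 mm grid occupancy, row=x, col=y"
    m=(P[...,2]>zlo)&(P[...,2]<zhi);Q=P[m]
    g=np.zeros((h,w),np.uint8);i=np.round((Q[:,0]-x0)*1000).astype(int);j=np.round((Q[:,1]-y0)*1000).astype(int)
    k=(i>=0)&(i<h)&(j>=0)&(j<w);g[i[k],j[k]]=255
    return cv2.morphologyEx(g,cv2.MORPH_CLOSE,np.ones((5,5)))
def fitpoly(P,zlo,zhi,c,poly,angs,half=60):
    "best (x,y,ang deg,score) of polygon(s) (mm, local) near c (m)"
    n=2*half+1;g=raster(P,zlo,zhi,c[0]-half/1000,c[1]-half/1000,n,n).astype(np.float32)/127.5-1
    best=(-9,)
    for a in angs:
        t=np.radians(a);Rm=np.array([[np.cos(t),-np.sin(t)],[np.sin(t),np.cos(t)]])
        T=np.zeros((91,91),np.float32)
        q=poly@Rm.T
        cv2.fillPoly(T,[np.round((q[:,::-1]+45)*16).astype(np.int32)],1.,shift=4)
        r=cv2.matchTemplate(g,T*2-1,cv2.TM_CCORR)/91**2
        _,v,_,(jx,iy)=cv2.minMaxLoc(r)
        if v>best[0]:best=(v,c[0]+(iy+45-half)/1000,c[1]+(jx+45-half)/1000,a)
    return best
TP=np.array([[0,-28],[10,-28],[10,-17],[48,-17],[48,17],[10,17],[10,28],[0,28]],float)-[24,0]
UP=np.array([[-23,-17],[23,-17],[23,17],[-23,17]],float)
def lying(P,c): return fitpoly(P,.036,.056,c,TP,range(0,360,2))
E
python3 - <<'E'
from h import *
c=cap('wrist');P=cloud(*c[1:]);cv2.imwrite('pics/w1.png',c[0])
Pt=np.load('top.npz')['P']
for n,xy in dict(A=(.621,.169),B=(.619,.045),C=(.631,-.168)).items():
    print(n,[np.round(lying(X,xy),3) for X in(P,Pt)])
m=(P[...,2]>.041)&(P[...,2]<.055)&(P[...,0]<.51)
k,l,s,cc=cv2.connectedComponentsWithStats(m.astype(np.uint8))
for i in range(1,k):
    if s[i,4]>80:
        Q=P[l==i];print('head',s[i,4],((Q[:,:2].max(0)+Q[:,:2].min(0))/2).round(4),np.ptp(Q[:,:2],axis=0).round(3),np.median(Q[:,2]).round(4))
m=(P[...,2]>.024)&(P[...,2]<.034)&(P[...,0]<.55)&(P[...,0]>.38)
r=cv2.minAreaRect((P[m][:,:2]*1000).astype(np.float32));print(r, np.nanmedian(P[abs(P[...,2])<.008][:,2]))
E
```

```text
A [array([9.79e-01, 6.24e-01, 1.67e-01, 2.88e+02]), array([9.25e-01, 6.21e-01, 1.71e-01, 2.90e+02])]
B [array([9.83e-01, 6.20e-01, 4.20e-02, 8.80e+01]), array([9.20e-01, 6.16e-01, 4.60e-02, 8.40e+01])]
C [array([  0.977,   0.633,  -0.171, 110.   ]), array([  0.921,   0.629,  -0.168, 110.   ])]
head 550 [0.4545 0.0875] [0.032 0.031] 0.0473
head 496 [ 0.4593 -0.0099] [0.037 0.031] 0.0474
head 234 [ 0.4411 -0.3348] [0.007 0.068] 0.0476
((464.8958435058594, -96.88656616210938), (86.6281509399414, 557.7345581054688), 3.056584358215332) -0.00023650831006771789
```

View pics/w1.png

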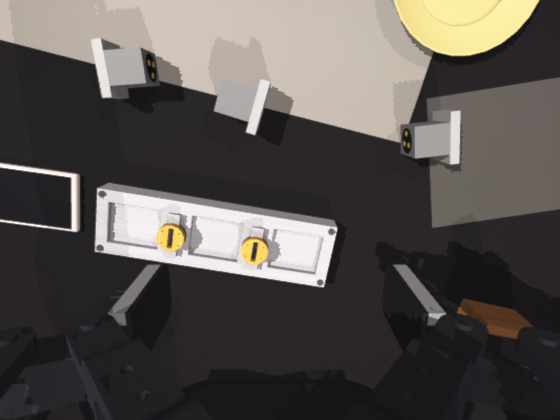

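The close view shows A at (130,68) with its socket to the right, B at (240,103) with its socket to the left, and C at (435,140) with its socket to the left. Both screws are visible at (170,238) and (254,250). I'll tip module A upright by pushing the top of its socket face.

>>> arm_command(hand=[1, 1, 1, 1, 1, 1, 1, 1, 1, 1], xyz=[[0.3, -0.3, 0.2], [0.6, -0.5, 0.5], [0.746, -0.616, 0.8], [0.746, -0.616, 1], [0.746, -0.616, 1], [0.746, -0.616, 1], [0.746, -0.616, 1], [0.746, -0.616, 1], [0.746, -0.616, 1], [0.746, -0.616, 1]], turn=[-0.09, -0.09, -0.09, -0.09, -0.09, -0.09, -0.09, -0.09, -0.09, -0.09])

```text
time: 6.4
position: [0.6439, 0.1059, 0.1416]
tcp_rot: [0.988, 0.157, 0.0, 0.0]
ft_force: [0.1, -0.0, -0.1]
grip_width: 0.0004
grip_force: 0.0
```

>>> arm_command(hand=[1, 1, 1, 1, 1, 1, 1, 1, 1, 1], xyz=[[0, 0, 0.2], [0, 0, 0.4], [0, 0, 0.6], [0, 0, 0.7], [0, 0, 0.7], [0, 0, 0.7], [0, 0, 0.7], [0, 0, 0.7], [0, 0, 0.7], [0, 0, 0.7]], turn=[0, 0, 0, 0, 0, 0, 0, 0, 0, 0])

```text
time: 7.65
position: [0.6439, 0.1059, 0.0364]
tcp_rot: [0.988, 0.157, 0.0, 0.0]
ft_force: [-0.5, -0.4, 0.4]
grip_width: 0.0001
grip_force: 0.0
```

>>> arm_command(hand=[1, 1, 1, 1, 1, 1, 1, 1, 1, 1], xyz=[[0, -0.067, 0], [0, -0.133, 0], [0, -0.173, -0.007], [0, -0.213, -0.03], [0, -0.253, -0.053], [0, -0.293, -0.08], [0, -0.333, -0.103], [0, -0.373, -0.127], [0, -0.413, -0.153], [0, -0.453, -0.173]], turn=[0, 0, 0, 0, 0, 0, 0, 0, 0, 0])

```text
time: 8.9
position: [0.6224, 0.1717, 0.0624]
tcp_rot: [0.988, 0.157, -0.0, -0.0]
ft_force: [0.6, 0.6, -0.7]
grip_width: -0.0002
grip_force: 0.1
```

```bash
python3 - <<'E'
from h import *
c=cap('scene');P=cloud(*c[1:]);cv2.imwrite('pics/s2.png',cv2.resize(c[0][130:330,150:400],(750,600)))
E
```

```text
(no output)
```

View pics/s2.png

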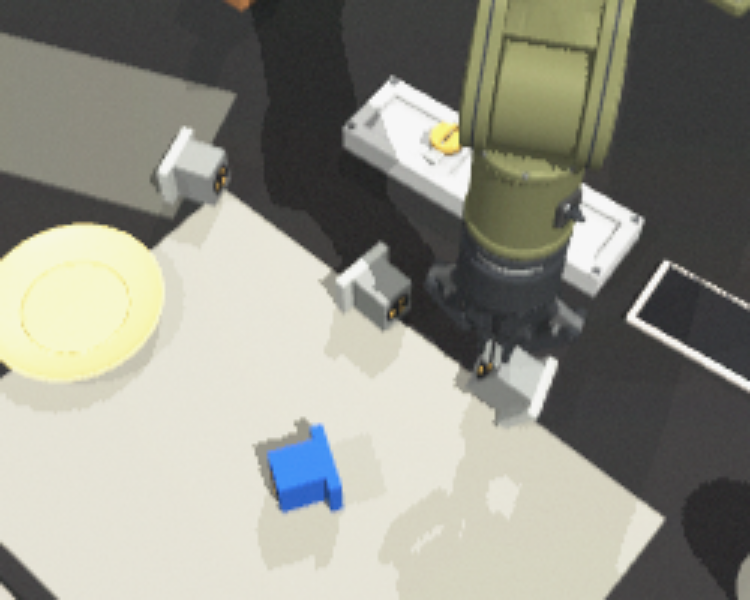

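Module A (around (515,375) in the crop) still looks flat or only slightly tilted, with the finger at its socket end. I'll measure it.

```bash
python3 - <<'E'
from h import *
for n in ('scene','top','wrist'):
    c=cap(n);P=cloud(*c[1:])
    print(n,np.round(lying(P,(.62,.19)),3),np.round(lying(P,(.62,.042)),3))
    m=(P[...,2]>.036)&(P[...,2]<.053)&(abs(P[...,0]-.62)<.06)&(abs(P[...,1]-.2)<.06)
    Q=P[m];print(len(Q),Q.min(0).round(3) if len(Q) else 0,Q.max(0).round(3) if len(Q) else 0)
E
```

```text
scene [7.73e-01 6.16e-01 1.94e-01 2.90e+02] [9.57e-01 6.20e-01 4.30e-02 8.80e+01]
230 [0.583 0.159 0.036] [0.641 0.224 0.053]
top [ 0.543  0.605  0.175 50.   ] [9.17e-01 6.17e-01 4.60e-02 8.40e+01]
0 0 0
wrist [  0.783   0.612   0.201 186.   ] [9.40e-01 6.21e-01 4.30e-02 8.80e+01]
5468 [0.583 0.158 0.036] [0.643 0.225 0.053]
```

The push only slid A by 27 mm, so table friction is too low to tip a module that way. Instead I'll grip each module with the fingertips, roll it upright over the carrier's outer edge, and then insert it. First I'll raise the arm and re-measure.

>>> arm_command(hand=[-1, -1, -1, -1, -1, -1, -1, -1, -1, -1], xyz=[[0, 0, -0.3], [0, 0, -0.5], [-0.3, 0.1, -0.8], [-0.48, 0.2, -1], [-0.48, 0.2, -1], [-0.48, 0.2, -1], [-0.48, 0.2, -1], [-0.48, 0.2, -1], [-0.48, 0.2, -1], [-0.48, 0.2, -1]], turn=[0, 0, 0, 0, 0, 0, 0, 0, 0, 0])

```text
time: 10.35
position: [0.5637, 0.1199, 0.212]
tcp_rot: [0.988, 0.157, -0.0, 0.0]
ft_force: [-0.3, -0.4, -0.5]
grip_width: 0.0853
grip_force: 0.0
```

```bash
cat >> h.py <<'E'
def units(target,yaw_deg=None,s=None):
    "tool-axis units to get from measured pose to world target/yaw"
    s=s or bot.observe();q=R.from_quat(s['tcp_rot']).as_matrix()
    y=np.degrees(np.arctan2(q[1,0],q[0,0]));d=q.T@(np.array(target)-s['position'])/.15
    return 'pos',s['position'].round(4),'yaw',y.round(2),'units',d.round(3),'turn',None if yaw_deg is None else round(-((yaw_deg-y+180)%360-180)/45,3)
def carrier(P):
    "centre & yaw(deg) from rim points around pockets"
    g=raster(P,.024,.034,.39,-.13,330,130)
    k,l,s,c=cv2.connectedComponentsWithStats(g);i=1+np.argmax(s[1:,4]);m=l==i
    ii,jj=np.nonzero(m);r=cv2.minAreaRect(np.stack([ii,jj],1).astype(np.float32));return np.array(r[0])/1000+[.39,-.13],r[1],r[2]
E
python3 - <<'E'
from h import *
s=bot.observe();print(s['joints'].round(2))
c=cap('wrist');P=cloud(*c[1:])
for xy in((.615,.197),(.62,.042)):print(np.round(lying(P,xy),3))
print(carrier(P))
m=(P[...,2]>.041)&(P[...,2]<.055)&(P[...,0]<.51)
k,l,st,cc=cv2.connectedComponentsWithStats(m.astype(np.uint8))
for i in range(1,k):
    if st[i,4]>80:
        Q=P[l==i].astype(np.float32)[:,:2]*1000;print('head',cv2.minEnclosingCircle(Q),np.median(P[l==i][:,2]))
cv2.imwrite('pics/w3.png',c[0])
r=lying(P,(.615,.197));t=np.radians(r[3]);o=np.array(r[1:3])-.024*np.array([np.cos(t),np.sin(t)])
print('origin',o,'h24',o+.024*np.array([np.cos(t),np.sin(t)]))
print(units([r[1],r[2],.1],r[3]-180))
E
```

```text
[-0.19  0.65 -0.17  1.74  0.15  0.77 -1.69]
[ 0.74   0.626  0.182 58.   ]
[9.78e-01 6.21e-01 4.30e-02 8.60e+01]
(array([0.45646189, 0.05881059]), (82.24888610839844, 244.99038696289062), 4.2678937911987305)
head ((454.4618225097656, 87.93851470947266), 16.38646125793457) 0.0474570664574861
head ((461.2357482910156, -9.16360092163086), 16.628067016601562) 0.04745077907619458
origin [0.61328194 0.16164685] h24 [0.626 0.182]
('pos', array([0.5637, 0.1198, 0.2121]), 'yaw', np.float64(18.03), 'units', array([ 0.523, -0.266,  0.747]), 'turn', np.float64(3.112))
```

View pics/w3.png

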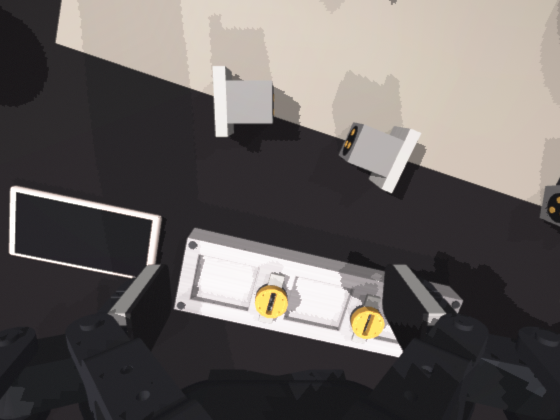

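A is at pixel (245,100), still lying with its foot to the left (+y). The fit missed it, so I'll check its points directly.

```bash
python3 - <<'E'
from h import *
c=cap('wrist');P=cloud(*c[1:])
print('px',P[100,250].round(4),P[100,220].round(4),P[128,222].round(4),P[70,218].round(4))
m=(P[...,2]>.03)&(P[...,2]<.07)&(P[...,0]>.55)
k,l,st,cc=cv2.connectedComponentsWithStats(m.astype(np.uint8))
for i in range(1,k):
    if st[i,4]>80:
        Q=P[l==i];print(cc[i].round(),Q.min(0).round(3),Q.max(0).round(3),np.percentile(Q[:,2],[5,25,50,75,95]).round(4),cv2.minAreaRect((Q[:,:2]*1000).astype(np.float32)))
print(np.round(lying(P,(.62,.21)),3),np.round(fitpoly(P,.03,.06,(.62,.21),TP,range(270,310,1)),3))
E
```

```text
px [0.628  0.1617 0.045 ] [0.6203 0.1853 0.0453] [0.5989 0.1776 0.0451] [0.6422 0.193  0.0457]
[240. 101.] [0.591 0.139 0.03 ] [0.648 0.198 0.048] [0.0438 0.0448 0.0454 0.0459 0.0466] ((624.805908203125, 166.5721893310547), (55.85719299316406, 48.97932434082031), 17.92561149597168)
[382. 153.] [0.592 0.016 0.03 ] [0.648 0.068 0.048] [0.0364 0.0448 0.0454 0.0459 0.0466] ((621.0220947265625, 42.688323974609375), (49.725215911865234, 56.1483039855957), 86.03590393066406)
[ 0.544  0.623  0.195 82.   ] [4.71e-01 6.23e-01 1.95e-01 2.70e+02]
```

A is back at its original position, so it had tipped about its edge to roughly 43° and fell back when I retracted. The push works and just needs to go further.

>>> arm_command(hand=[1, 1, 1, 1, 1, 1, 1, 1, 1, 1], xyz=[[0.3, 0.15, 0.1], [0.479, 0.253, 0.3], [0.479, 0.253, 0.5], [0.479, 0.253, 0.6], [0.479, 0.253, 0.6], [0.479, 0.253, 0.7], [0.479, 0.253, 0.8], [0.479, 0.253, 0.8], [0.479, 0.253, 0.8], [0.479, 0.253, 0.8]], turn=[0, 0, 0, 0, 0, 0, 0, 0, 0, 0])

```text
time: 11.7
position: [0.6442, 0.106, 0.0928]
tcp_rot: [0.988, 0.157, 0.001, 0.0]
ft_force: [0.2, 0.2, 0.3]
grip_width: -0.0002
grip_force: 0.0
```

>>> arm_command(hand=[1, 1, 1, 1, 1, 1, 1, 1, 1, 1], xyz=[[0, 0, 0.2], [0, 0, 0.373], [0, 0, 0.373], [0, 0, 0.373], [0, 0, 0.373], [0, -0.05, 0.373], [0, -0.1, 0.373], [0, -0.133, 0.373], [0, -0.133, 0.373], [0, -0.133, 0.373]], turn=[0, 0, 0, 0, 0, 0, 0, 0, 0, 0])

```text
time: 12.95
position: [0.6376, 0.1245, 0.0362]
tcp_rot: [0.988, 0.157, -0.0, 0.0]
ft_force: [-0.0, 0.0, -0.3]
grip_width: -0.0002
grip_force: 0.0
```

>>> arm_command(hand=[1, 1, 1, 1, 1, 1, 1, 1, 1, 1], xyz=[[0, -0.04, -0.007], [0, -0.08, -0.03], [0, -0.12, -0.053], [0, -0.16, -0.08], [0, -0.2, -0.103], [0, -0.24, -0.127], [0, -0.28, -0.153], [0, -0.32, -0.173], [0, -0.36, -0.185], [0, -0.4, -0.19]], turn=[0, 0, 0, 0, 0, 0, 0, 0, 0, 0])

```text
time: 14.2
position: [0.6187, 0.1826, 0.0647]
tcp_rot: [0.988, 0.157, -0.0, -0.0]
ft_force: [-0.3, 0.3, 0.8]
grip_width: 0.0001
grip_force: 0.0
```

>>> arm_command(hand=[1, 1, 1, 1, 1, 1, 1, 1, 1, 1], xyz=[[0, -0.04, 0], [0, -0.08, 0], [0, -0.12, 0], [0, -0.12, 0], [0, 0, 0], [0, 0, -0.2], [0, 0, -0.4], [-0.2, 0, -0.6], [-0.35, 0.1, -0.9], [-0.35, 0.1, -0.9]], turn=[0, 0, 0, 0, 0, 0, 0, 0, 0, 0])

```text
time: 15.45
position: [0.5756, 0.1475, 0.2032]
tcp_rot: [0.988, 0.154, 0.003, 0.001]
ft_force: [0.4, -0.6, -0.2]
grip_width: 0.0
grip_force: 0.0
```

```bash
python3 - <<'E'
from h import *
c=cap('wrist');P=cloud(*c[1:])
m=(P[...,2]>.035)&(P[...,2]<.07)&(P[...,0]>.55)
k,l,st,cc=cv2.connectedComponentsWithStats(m.astype(np.uint8))
for i in range(1,k):
    if st[i,4]>80:
        Q=P[l==i];print(cc[i].round(),np.percentile(Q[:,2],[5,50,95]).round(4),cv2.minAreaRect((Q[:,:2]*1000).astype(np.float32)))
cv2.imwrite('pics/w4.png',c[0])
E
```

```text
[205. 128.] [0.0461 0.0478 0.0492] ((608.300048828125, 217.62191772460938), (33.680416107177734, 46.61949157714844), 17.790462493896484)
[408. 178.] [0.0398 0.0454 0.0467] ((620.5828247070312, 42.1568489074707), (49.921566009521484, 55.994041442871094), 87.53571319580078)
```

View pics/w4.png

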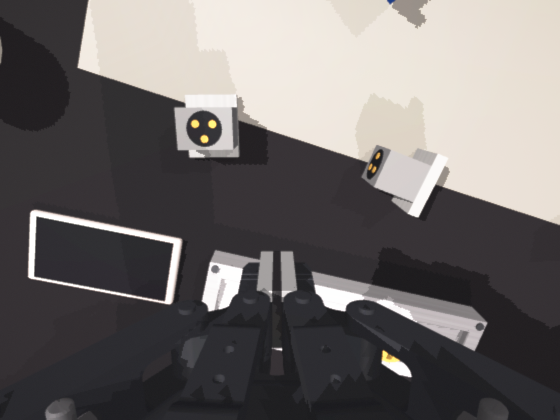

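A now stands upright at (205,128) with its socket up. I'll do the same with B, pushing toward -y.

>>> arm_command(hand=[1, 1, 1, 1, 1, 1, 1, 1, 1, 1], xyz=[[0.1, 0.15, 0.1], [0.22, 0.362, 0.3], [0.22, 0.362, 0.5], [0.22, 0.362, 0.6], [0.22, 0.362, 0.7], [0.22, 0.362, 0.74], [0.22, 0.362, 0.74], [0.22, 0.362, 0.74], [0.22, 0.362, 0.74], [0.22, 0.362, 0.74]], turn=[0.2, 0.4, 0.467, 0.467, 0.467, 0.467, 0.467, 0.467, 0.467, 0.467])

```text
time: 16.75
position: [0.6221, 0.11, 0.0892]
tcp_rot: [1.0, -0.026, 0.0, -0.0]
ft_force: [0.3, -1.1, -0.9]
grip_width: 0.0001
grip_force: 0.0
```

>>> arm_command(hand=[1, 1, 1, 1, 1, 1, 1, 1, 1, 1], xyz=[[0, 0, 0.2], [0, 0, 0.373], [0, 0, 0.373], [0, 0, 0.373], [0, 0, 0.373], [0, 0.05, 0.373], [0, 0.1, 0.373], [0, 0.133, 0.373], [0, 0.133, 0.373], [0, 0.133, 0.373]], turn=[0, 0, 0, 0, 0, 0, 0, 0, 0, 0])

```text
time: 18.0
position: [0.6209, 0.0904, 0.0328]
tcp_rot: [1.0, -0.026, -0.0, -0.0]
ft_force: [-0.4, 0.7, -0.5]
grip_width: -0.0
grip_force: 0.0
```

>>> arm_command(hand=[1, 1, 1, 1, 1, 1, 1, 1, 1, 1], xyz=[[0, 0.04, -0.007], [0, 0.08, -0.03], [0, 0.12, -0.053], [0, 0.16, -0.08], [0, 0.2, -0.103], [0, 0.24, -0.127], [0, 0.28, -0.153], [0, 0.32, -0.173], [0, 0.36, -0.185], [0, 0.4, -0.19]], turn=[0, 0, 0, 0, 0, 0, 0, 0, 0, 0])

```text
time: 19.25
position: [0.6177, 0.0296, 0.0614]
tcp_rot: [1.0, -0.026, 0.0, 0.0]
ft_force: [-0.3, -0.7, 0.2]
grip_width: 0.0001
grip_force: 0.0
```

>>> arm_command(hand=[1, 1, 1, 1, 1, 1, 1, 1, 1, 1], xyz=[[0, 0.04, 0], [0, 0.08, 0], [0, 0.12, 0], [0, 0.12, 0], [0, 0, 0], [0, 0, -0.2], [0, 0, -0.4], [-0.1, 0.3, -0.6], [-0.2, 0.7, -0.8], [-0.2, 0.7, -0.8]], turn=[0, 0, 0, 0, 0, 0, 0, 0, 0, 0])

```text
time: 20.5
position: [0.5823, -0.0775, 0.1835]
tcp_rot: [1.0, -0.029, 0.001, 0.002]
ft_force: [0.2, -1.0, -0.8]
grip_width: 0.0002
grip_force: 0.0
```

```bash
cat >> h.py <<'E'
def blobs(P,zl=.035,zh=.07,xl=.55):
    m=(P[...,2]>zl)&(P[...,2]<zh)&(P[...,0]>xl)&(P[...,0]<.7)
    k,l,st,cc=cv2.connectedComponentsWithStats(m.astype(np.uint8))
    for i in range(1,k):
        if st[i,4]>80:
            Q=P[l==i];r=cv2.minAreaRect((Q[:,:2]*1000).astype(np.float32));print('blob',cc[i].round(),np.percentile(Q[:,2],[5,50,95]).round(4),np.round(r[0],1),np.round(r[1],1),round(r[2],1))
E
python3 - <<'E'
from h import *
c=cap('wrist');P=cloud(*c[1:]);blobs(P)
print(np.round(lying(P,(.633,-.171)),3),bot.observe()['joints'].round(2),units([0,0,0]))
E
```

```text
blob [393. 123.] [0.0406 0.0454 0.0467] [ 633.3 -170.4] [56.2 49.8] 20.4
blob [186. 157.] [0.0442 0.0477 0.0492] [617.9 -10.7] [46.4 34.2] 86.7
[  0.98    0.633  -0.17  110.   ] [ 0.11  0.7  -0.1   1.74  0.1   0.71 -1.67] ('pos', array([ 0.5825, -0.0751,  0.1828]), 'yaw', np.float64(-3.2), 'units', array([-3.908, -0.285,  1.209]), 'turn', None)
```

B is upright too. Now C.

>>> arm_command(hand=[1, 1, 1, 1, 1, 1, 1, 1, 1, 1], xyz=[[0.1, 0.1, 0.1], [0.203, 0.225, 0.2], [0.203, 0.225, 0.3], [0.203, 0.225, 0.5], [0.203, 0.225, 0.6], [0.203, 0.225, 0.6], [0.203, 0.225, 0.6], [0.203, 0.225, 0.6], [0.203, 0.225, 0.6], [0.203, 0.225, 0.6]], turn=[-0.2, -0.4, -0.516, -0.516, -0.516, -0.516, -0.516, -0.516, -0.516, -0.516])

```text
time: 21.8
position: [0.6111, -0.1086, 0.0918]
tcp_rot: [0.984, 0.175, 0.0, 0.0]
ft_force: [0.5, 0.2, -0.1]
grip_width: 0.0002
grip_force: 0.0
```

>>> arm_command(hand=[1, 1, 1, 1, 1, 1, 1, 1, 1, 1], xyz=[[0, 0, 0.2], [0, 0, 0.373], [0, 0, 0.373], [0, 0, 0.373], [0, 0, 0.373], [0, 0.05, 0.373], [0, 0.1, 0.373], [0, 0.133, 0.373], [0, 0.133, 0.373], [0, 0.133, 0.373]], turn=[0, 0, 0, 0, 0, 0, 0, 0, 0, 0])

```text
time: 23.05
position: [0.6177, -0.1268, 0.0353]
tcp_rot: [0.984, 0.176, -0.0, -0.0]
ft_force: [-0.0, 0.0, 0.1]
grip_width: 0.0002
grip_force: 0.0
```

>>> arm_command(hand=[1, 1, 1, 1, 1, 1, 1, 1, 1, 1], xyz=[[0, 0.04, -0.007], [0, 0.08, -0.03], [0, 0.12, -0.053], [0, 0.16, -0.08], [0, 0.2, -0.103], [0, 0.24, -0.127], [0, 0.28, -0.153], [0, 0.32, -0.173], [0, 0.36, -0.185], [0, 0.4, -0.19]], turn=[0, 0, 0, 0, 0, 0, 0, 0, 0, 0])

```text
time: 24.3
position: [0.6387, -0.184, 0.064]
tcp_rot: [0.984, 0.176, 0.0, 0.0]
ft_force: [-0.6, 0.4, -0.6]
grip_width: 0.0003
grip_force: 0.0
```

>>> arm_command(hand=[1, 1, 1, 1, 1, 1, -0.4, -0.4, -0.4, -0.4], xyz=[[0, 0.04, 0], [0, 0.08, 0], [0, 0.12, 0], [0, 0.12, 0], [0, 0, 0], [0, -0.1, -0.2], [-0.1, -0.2, -0.4], [-0.2, -0.2, -0.6], [-0.2, -0.2, -0.8], [-0.2, -0.2, -0.8]], turn=[0, 0, 0, 0, 0, 0, 0, 0, 0, 0])

```text
time: 25.55
position: [0.6013, -0.164, 0.1865]
tcp_rot: [0.984, 0.176, 0.002, 0.0]
ft_force: [1.0, 0.2, -0.1]
grip_width: 0.0598
grip_force: 0.0
```

```bash
python3 - <<'E'
from h import *
c=cap('wrist');P=cloud(*c[1:]);blobs(P)
print(bot.observe()['joints'].round(2),bot.observe()['grip_width'],units([0,0,0]))
E
```

```text
blob [ 94. 107.] [0.0401 0.0475 0.049 ] [617.9 -10.6] [47.6 34.5] 86.9
blob [362. 160.] [0.0443 0.0478 0.0492] [ 652.1 -220.6] [34.  46.7] 20.8
[ 0.33  0.74 -0.25  1.62  0.24  0.81 -1.24] 0.059859994991805124 ('pos', array([ 0.6002, -0.164 ,  0.1848]), 'yaw', np.float64(20.33), 'units', array([-3.375, -2.415,  1.226]), 'turn', None)
```

All three stand upright. Next I'll grip C across its x sides.

>>> arm_command(hand=[-1, -1, -1, -1, -1, -1, -1, -1, -1, -1], xyz=[[0.1, 0.2, 0.1], [0.194, 0.4, 0.2], [0.194, 0.474, 0.3], [0.194, 0.474, 0.5], [0.194, 0.474, 0.55], [0.194, 0.474, 0.55], [0.194, 0.474, 0.55], [0.194, 0.474, 0.55], [0.194, 0.474, 0.55], [0.194, 0.474, 0.55]], turn=[-0.011, -0.011, -0.011, -0.011, -0.011, -0.011, -0.011, -0.011, -0.011, -0.011])

```text
time: 26.85
position: [0.652, -0.2224, 0.1017]
tcp_rot: [0.984, 0.18, 0.0, 0.0]
ft_force: [0.5, -0.3, -0.3]
grip_width: 0.0852
grip_force: 0.0
```

>>> arm_command(hand=[-1, -1, -1, -1, -1, -1, 0.5, 0.5, 0.5, 0.5], xyz=[[0, 0, 0.15], [0, 0, 0.35], [0, 0, 0.5], [0, 0, 0.575], [0, 0, 0.575], [0, 0, 0.575], [0, 0, 0.575], [0, 0, 0.575], [0, 0, 0.575], [0, 0, 0.575]], turn=[0, 0, 0, 0, 0, 0, 0, 0, 0, 0], grip_force=40)

```text
time: 28.1
position: [0.6524, -0.2222, 0.0159]
tcp_rot: [0.984, 0.18, 0.0, 0.0]
ft_force: [-1.0, 1.8, 5.3]
grip_width: 0.0454
grip_force: 43.0
```

>>> arm_command(hand=[0.5, 0.5, 0.5, 0.5, 0.5, 0.5, 0.5, 0.5, 0.5, 0.5], xyz=[[0, 0, -0.2], [0, 0, -0.4], [0, 0, -0.6], [-0.2, -0.3, -0.6], [-0.4, -0.6, -0.6], [-0.6, -0.9, -0.6], [-0.6, -0.98, -0.6], [-0.6, -0.98, -0.6], [-0.6, -0.98, -0.6], [-0.6, -0.98, -0.6]], turn=[0, 0, 0, -0.2, -0.4, -0.6, -0.8, -0.9, -0.9, -0.9])

```text
time: 29.35
position: [0.5157, -0.1171, 0.1049]
tcp_rot: [0.861, 0.508, -0.0, 0.0]
ft_force: [0.1, 0.5, -1.5]
grip_width: 0.0455
grip_force: 42.3
```

```bash
python3 - <<'E'
from h import *
print(units([.4645,-.0582,.1],94.1))
c=cap('wrist');P=cloud(*c[1:]);cv2.imwrite('pics/w5.png',c[0]);print(carrier(P))
m=(P[...,2]>.041)&(P[...,2]<.055)&(P[...,0]<.51)
k,l,st,cc=cv2.connectedComponentsWithStats(m.astype(np.uint8))
for i in range(1,k):
    if st[i,4]>80:
        Q=P[l==i].astype(np.float32)[:,:2]*1000;print('head',cv2.minEnclosingCircle(Q),np.median(P[l==i][:,2]))
E
```

```text
('pos', array([ 0.5157, -0.1171,  0.1049]), 'yaw', np.float64(61.1), 'units', array([ 0.179, -0.488,  0.033]), 'turn', np.float64(-0.733))
(array([ 0.46256344, -0.02410641]), (81.48046875, 158.30703735351562), 4.236394882202148)
head ((461.5234375, -9.736405372619629), 16.423625946044922) 0.04730998993149271
```

View pics/w5.png

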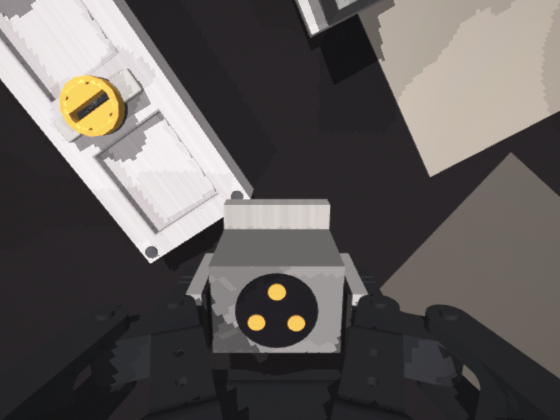

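The module is held square in the hand with its top at (277,310), and pocket 1 is visible at about (157,172). I'll move above it.

>>> arm_command(hand=[0.5, 0.5, 0.5, 0.5, 0.5, 0.5, 0.5, 0.5, 0.5, 0.5], xyz=[[0.09, -0.25, 0], [0.18, -0.487, 0.03], [0.18, -0.487, 0.03], [0.18, -0.487, 0.03], [0.18, -0.487, 0.03], [0.18, -0.487, 0.03], [0.18, -0.487, 0.03], [0.18, -0.487, 0.03], [0.18, -0.487, 0.03], [0.18, -0.487, 0.03]], turn=[-0.2, -0.4, -0.6, -0.735, -0.735, -0.735, -0.735, -0.735, -0.735, -0.735])

```text
time: 30.65
position: [0.4647, -0.0579, 0.1006]
tcp_rot: [0.68, 0.733, -0.0, 0.0]
ft_force: [0.3, -0.1, -2.7]
grip_width: 0.0455
grip_force: 42.3
```

```bash
cat >> h.py <<'E'
def inhand(P,s):
    z=s['position'][2]+.032
    c=s['position'];m=(abs(P[...,2]-z)<.006)&(np.hypot(P[...,0]-c[0],P[...,1]-c[1])<.045)
    g=np.zeros(m.shape,np.uint8);g[m]=1;k,l,st,cc=cv2.connectedComponentsWithStats(g);i=1+np.argmax(st[1:,4])
    Q=P[l==i];r=cv2.minAreaRect((Q[:,:2]*1000).astype(np.float32));return np.round(r[0],1),np.round(r[1],1),round(r[2],1),np.median(Q[:,2]).round(4)
E
python3 - <<'E'
from h import *
print(units([.465,-.0583,.1],94.2))
s=bot.observe();c=cap('wrist');P=cloud(*c[1:]);print('hand',inhand(P,s))
m=(P[...,2]>.041)&(P[...,2]<.055)&(P[...,0]<.51)
k,l,st,cc=cv2.connectedComponentsWithStats(m.astype(np.uint8))
for i in range(1,k):
    if st[i,4]>80:
        Q=P[l==i].astype(np.float32)[:,:2]*1000;print('head',cv2.minEnclosingCircle(Q),np.median(P[l==i][:,2]))
E
```

```text
('pos', array([ 0.4647, -0.0579,  0.1006]), 'yaw', np.float64(94.29), 'units', array([-0.003,  0.002,  0.004]), 'turn', np.float64(0.002))
hand (array([465.5, -59.2]), array([73.1, 35.8]), 3.8, np.float64(0.1326))
head ((461.87530517578125, -9.545764923095703), 16.026384353637695) 0.04739605787705642
```

>>> arm_command(hand=[0.5, 0.5, 0.5, 0.5, 0.5, 0.5, 0.5, 0.5, 0.5, 0.5], xyz=[[0, 0, 0.1], [0, 0, 0.2], [0, 0, 0.28], [0, 0, 0.33], [0, 0, 0.36], [0, 0, 0.38], [0, 0, 0.4], [0, 0, 0.415], [0, 0, 0.415], [0, 0, 0.415]], turn=[0, 0, 0, 0, 0, 0, 0, 0, 0, 0])

```text
time: 31.95
position: [0.4647, -0.0579, 0.0385]
tcp_rot: [0.68, 0.733, 0.0, 0.0]
ft_force: [0.1, 1.1, -2.7]
grip_width: 0.0454
grip_force: 42.4
```

>>> arm_command(hand=[-0.5, -0.5, -0.5, -0.5, -1, -1, -1, -1, -1, -1], xyz=[[0, 0, 0.01], [0, 0, 0.01], [0, 0, 0], [0, 0, -0.2], [0, 0, -0.5], [0, 0, -0.7], [0, 0, -0.8], [0, -0.3, -0.8], [0, -0.3, -0.8], [0, -0.3, -0.8]], turn=[0, 0, 0, 0, 0, 0, 0, -0.2, -0.4, -0.6])

```text
time: 33.2
position: [0.4193, -0.0615, 0.1587]
tcp_rot: [0.488, 0.873, -0.0, 0.0]
ft_force: [1.0, -0.1, -0.7]
grip_width: 0.0857
grip_force: 0.0
```

```bash
python3 - <<'E'
from h import *
c=cap('wrist');P=cloud(*c[1:]);print('C:');blobs(P,.055,.08,.4);print('others');blobs(P,.04,.056,.55)
print(units([.6179,-.0107,.1],176.9))
E
```

```text
C:
blob [334. 238.] [0.0609 0.0696 0.071 ] [465.6 -59.1] [46.8 34.6] 4.3
others
blob [526. 274.] [0.0425 0.0473 0.0488] [617.9 -10.4] [46.1 36.5] 86.5
('pos', array([ 0.4195, -0.0616,  0.1586]), 'yaw', np.float64(121.82), 'units', array([-0.409,  1.303,  0.39 ]), 'turn', np.float64(-1.224))
```

C is fully seated (top at 70 mm). Next is B.

>>> arm_command(hand=[-1, -1, -1, -1, -1, -1, -1, -1, -1, -1], xyz=[[-0.1, 0.3, 0], [-0.205, 0.65, 0.1], [-0.205, 0.65, 0.2], [-0.205, 0.65, 0.2], [-0.205, 0.65, 0.2], [-0.205, 0.65, 0.2], [-0.205, 0.65, 0.2], [-0.205, 0.65, 0.2], [-0.205, 0.65, 0.2], [-0.205, 0.65, 0.2]], turn=[-0.2, -0.4, -0.6, -0.6, -0.6, -0.6, -0.6, -0.6, -0.6, -0.6])

```text
time: 34.5
position: [0.5191, -0.0368, 0.1284]
tcp_rot: [0.273, 0.962, -0.0, 0.0]
ft_force: [0.4, -0.2, -0.6]
grip_width: 0.0851
grip_force: 0.0
```

>>> arm_command(hand=[-1, -1, -1, -1, -1, -1, -1, -1, -1, -1], xyz=[[-0.2, 0.2, 0], [-0.477, 0.488, 0.1], [-0.477, 0.488, 0.19], [-0.477, 0.488, 0.19], [-0.477, 0.488, 0.19], [-0.477, 0.488, 0.19], [-0.477, 0.488, 0.19], [-0.477, 0.488, 0.19], [-0.477, 0.488, 0.19], [-0.477, 0.488, 0.19]], turn=[-0.2, -0.4, -0.624, -0.624, -0.624, -0.624, -0.624, -0.624, -0.624, -0.624])

```text
time: 35.75
position: [0.6185, -0.0122, 0.0999]
tcp_rot: [0.032, 0.999, -0.0, 0.0]
ft_force: [-0.3, 0.2, 0.1]
grip_width: 0.0851
grip_force: 0.0
```

```bash
python3 - <<'E'
from h import *
c=cap('wrist');P=cloud(*c[1:]);blobs(P,.04,.056,.55)
print(units([.6179,-.0105,.016],176.8))
E
```

```text
blob [282. 226.] [0.0459 0.0477 0.049 ] [617.9 -10.4] [46.2 34.5] 86.7
('pos', array([ 0.6185, -0.0122,  0.0999]), 'yaw', np.float64(176.37), 'units', array([0.004, 0.011, 0.559]), 'turn', np.float64(-0.01))
```

>>> arm_command(hand=[-1, -1, -1, -1, -1, -1, 0.5, 0.5, 0.5, 0.5], xyz=[[0, 0.01, 0.15], [0, 0.01, 0.35], [0, 0.01, 0.5], [0, 0.01, 0.56], [0, 0.01, 0.56], [0, 0.01, 0.56], [0, 0.01, 0.56], [0, 0.01, 0.56], [0, 0.01, 0.56], [0, 0.01, 0.56]], turn=[-0.01, -0.01, -0.01, -0.01, -0.01, -0.01, -0.01, -0.01, -0.01, -0.01])

```text
time: 37.05
position: [0.619, -0.0104, 0.0166]
tcp_rot: [0.028, 1.0, 0.0, 0.001]
ft_force: [0.4, -0.3, 4.7]
grip_width: 0.0456
grip_force: 42.8
```

>>> arm_command(hand=[0.5, 0.5, 0.5, 0.5, 0.5, 0.5, 0.5, 0.5, 0.5, 0.5], xyz=[[0, 0, -0.2], [0, 0, -0.4], [0, 0, -0.6], [0.2, 0.05, -0.6], [0.4, 0.1, -0.6], [0.6, 0.15, -0.6], [0.75, 0.19, -0.6], [0.75, 0.19, -0.6], [0.75, 0.19, -0.6], [0.75, 0.19, -0.6]], turn=[0, 0, 0, 0.2, 0.4, 0.6, 0.8, 0.9, 0.9, 0.9])

```text
time: 38.3
position: [0.5079, 0.0238, 0.1056]
tcp_rot: [0.372, 0.928, -0.0, -0.0]
ft_force: [-0.4, 0.4, -3.2]
grip_width: 0.0453
grip_force: 42.1
```

```bash
python3 - <<'E'
from h import *
print(units([.4578,.0394,.1],94.2))
E
```

```text
('pos', array([0.5079, 0.0238, 0.1056]), 'yaw', np.float64(136.37), 'units', array([ 0.314, -0.155,  0.038]), 'turn', np.float64(0.937))
```

>>> arm_command(hand=[0.5, 0.5, 0.5, 0.5, 0.5, 0.5, 0.5, 0.5, 0.5, 0.5], xyz=[[0.15, -0.08, 0], [0.309, -0.16, 0.038], [0.309, -0.16, 0.038], [0.309, -0.16, 0.038], [0.309, -0.16, 0.038], [0.309, -0.16, 0.038], [0.309, -0.16, 0.038], [0.309, -0.16, 0.038], [0.309, -0.16, 0.038], [0.309, -0.16, 0.038]], turn=[0.2, 0.4, 0.6, 0.8, 0.937, 0.937, 0.937, 0.937, 0.937, 0.937])

```text
time: 39.55
position: [0.4577, 0.0386, 0.1002]
tcp_rot: [0.681, 0.732, 0.0, -0.0]
ft_force: [-0.3, 0.1, -2.6]
grip_width: 0.0455
grip_force: 42.0
```

```bash
python3 - <<'E'
from h import *
print(units([.4578,.0384,.0385],94.2))
s=bot.observe();c=cap('wrist');P=cloud(*c[1:]);print('hand',inhand(P,s))
E
```

```text
('pos', array([0.4577, 0.0386, 0.1002]), 'yaw', np.float64(94.17), 'units', array([-0.002,  0.   ,  0.411]), 'turn', np.float64(-0.001))
hand (array([458.5,  38.6]), array([72.9, 35.4]), 3.9, np.float64(0.1314))
```

>>> arm_command(hand=[0.5, 0.5, 0.5, 0.5, 0.5, 0.5, 0.5, 0.5, 0.5, 0.5], xyz=[[0.003, 0, 0.1], [0.003, 0, 0.2], [0.003, 0, 0.28], [0.003, 0, 0.33], [0.003, 0, 0.36], [0.003, 0, 0.38], [0.003, 0, 0.4], [0.003, 0, 0.409], [0.003, 0, 0.409], [0.003, 0, 0.409]], turn=[0, 0, 0, 0, 0, 0, 0, 0, 0, 0])

```text
time: 40.85
position: [0.4578, 0.0391, 0.0389]
tcp_rot: [0.681, 0.732, 0.0, 0.0]
ft_force: [0.0, 0.1, -2.3]
grip_width: 0.0453
grip_force: 42.1
```

>>> arm_command(hand=[-0.5, -0.5, -0.5, -0.5, -1, -1, -1, -1, -1, -1], xyz=[[0, 0, 0.005], [0, 0, 0.005], [0, 0, 0], [0, 0, -0.2], [0, 0, -0.5], [0, 0.1, -0.7], [0.2, 0.3, -0.8], [0.4, 0.4, -0.8], [0.4, 0.4, -0.8], [0.4, 0.4, -0.8]], turn=[0, 0, 0, 0, 0, 0.2, 0.4, 0.6, 0.8, 0.8])

```text
time: 42.1
position: [0.5129, 0.1034, 0.1589]
tcp_rot: [0.873, 0.487, -0.0, 0.0]
ft_force: [-0.4, -0.3, 1.0]
grip_width: 0.0853
grip_force: 0.0
```

```bash
python3 - <<'E'
from h import *
c=cap('wrist');P=cloud(*c[1:]);blobs(P,.056,.08,.4);print('A');blobs(P,.04,.056,.55)
print(units([.6083,.2176,.1],17.8))
E
```

```text
blob [258. 315.] [0.0595 0.0697 0.0712] [458.5  39. ] [46.9 35.4] 4.0
A
blob [314.   8.] [0.0419 0.0472 0.0485] [600.6 198.2] [14.4 29.2] 57.1
('pos', array([0.5128, 0.1028, 0.1588]), 'yaw', np.float64(58.32), 'units', array([0.986, 0.14 , 0.391]), 'turn', np.float64(0.9))
```

B is seated. Now A.

>>> arm_command(hand=[-1, -1, -1, -1, -1, -1, -1, -1, -1, -1], xyz=[[0.3, 0, 0], [0.7, 0.1, 0.1], [0.986, 0.14, 0.2], [0.986, 0.14, 0.25], [0.986, 0.14, 0.25], [0.986, 0.14, 0.25], [0.986, 0.14, 0.25], [0.986, 0.14, 0.25], [0.986, 0.14, 0.25], [0.986, 0.14, 0.25]], turn=[0.2, 0.4, 0.6, 0.8, 0.9, 0.9, 0.9, 0.9, 0.9, 0.9])

```text
time: 43.4
position: [0.609, 0.2178, 0.1214]
tcp_rot: [0.988, 0.154, 0.0, 0.0]
ft_force: [-0.2, 0.2, -0.3]
grip_width: 0.0853
grip_force: 0.0
```

```bash
python3 - <<'E'
from h import *
c=cap('wrist');P=cloud(*c[1:]);blobs(P,.04,.056,.55)
print(units([.6083,.2176,.016],17.8))
E
```

```text
blob [273. 219.] [0.0461 0.0478 0.0491] [608.4 217.6] [34.7 46.1] 18.2
('pos', array([0.6091, 0.2179, 0.1214]), 'yaw', np.float64(17.67), 'units', array([-0.005,  0.   ,  0.703]), 'turn', np.float64(-0.003))
```

>>> arm_command(hand=[-1, -1, -1, -1, -1, -1, 0.5, 0.5, 0.5, 0.5], xyz=[[-0.005, 0, 0.2], [-0.005, 0, 0.4], [-0.005, 0, 0.6], [-0.005, 0, 0.7], [-0.005, 0, 0.703], [-0.005, 0, 0.703], [-0.005, 0, 0.703], [-0.005, 0, 0.703], [-0.005, 0, 0.703], [-0.005, 0, 0.703]], turn=[-0.01, -0.01, -0.01, -0.01, -0.01, -0.01, -0.01, -0.01, -0.01, -0.01])

```text
time: 44.7
position: [0.6088, 0.2181, 0.0168]
tcp_rot: [0.988, 0.157, 0.001, -0.0]
ft_force: [-0.7, -0.2, 5.5]
grip_width: 0.0453
grip_force: 42.8
```

>>> arm_command(hand=[0.5, 0.5, 0.5, 0.5, 0.5, 0.5, 0.5, 0.5, 0.5, 0.5], xyz=[[0, 0, -0.2], [0, 0, -0.4], [0, 0, -0.6], [-0.2, 0.05, -0.6], [-0.4, 0.1, -0.6], [-0.6, 0.13, -0.6], [-0.8, 0.13, -0.6], [-0.8, 0.13, -0.6], [-0.8, 0.13, -0.6], [-0.8, 0.13, -0.6]], turn=[0, 0, 0, -0.2, -0.4, -0.6, -0.8, -0.9, -0.9, -0.9])

```text
time: 45.95
position: [0.5007, 0.1618, 0.1057]
tcp_rot: [0.872, 0.489, 0.0, 0.0]
ft_force: [-0.3, 0.1, -2.2]
grip_width: 0.045
grip_force: 42.1
```

```bash
python3 - <<'E'
from h import *
print(units([.4508,.1371,.1],94.2))
E
```

```text
('pos', array([0.5007, 0.1618, 0.1057]), 'yaw', np.float64(58.51), 'units', array([-0.314, -0.198,  0.038]), 'turn', np.float64(-0.793))
```

>>> arm_command(hand=[0.5, 0.5, 0.5, 0.5, 0.5, 0.5, 0.5, 0.5, 0.5, 0.5], xyz=[[-0.15, -0.1, 0], [-0.314, -0.198, 0.038], [-0.314, -0.198, 0.038], [-0.314, -0.198, 0.038], [-0.314, -0.198, 0.038], [-0.314, -0.198, 0.038], [-0.314, -0.198, 0.038], [-0.314, -0.198, 0.038], [-0.314, -0.198, 0.038], [-0.314, -0.198, 0.038]], turn=[-0.2, -0.4, -0.6, -0.793, -0.793, -0.793, -0.793, -0.793, -0.793, -0.793])

```text
time: 47.2
position: [0.4504, 0.1371, 0.1002]
tcp_rot: [0.68, 0.733, -0.0, 0.0]
ft_force: [-0.3, -0.2, -2.3]
grip_width: 0.0449
grip_force: 42.0
```

```bash
python3 - <<'E'
from h import *
print(units([.4508,.1371,.0389],94.2))
s=bot.observe();c=cap('wrist');P=cloud(*c[1:]);print('hand',inhand(P,s))
E
```

```text
('pos', array([0.4504, 0.1371, 0.1002]), 'yaw', np.float64(94.28), 'units', array([0.   , 0.002, 0.409]), 'turn', np.float64(0.002))
hand (array([451.2, 135. ]), array([72.8, 36. ]), 4.2, np.float64(0.1313))
```

>>> arm_command(hand=[0.5, 0.5, 0.5, 0.5, 0.5, 0.5, 0.5, 0.5, 0.5, 0.5], xyz=[[0.008, 0, 0.1], [0.008, 0, 0.2], [0.008, 0, 0.28], [0.008, 0, 0.33], [0.008, 0, 0.36], [0.008, 0, 0.38], [0.008, 0, 0.4], [0.008, 0, 0.409], [0.008, 0, 0.409], [0.008, 0, 0.409]], turn=[0, 0, 0, 0, 0, 0, 0, 0, 0, 0])

```text
time: 48.5
position: [0.4504, 0.1383, 0.0389]
tcp_rot: [0.68, 0.733, 0.0, 0.0]
ft_force: [-0.1, -0.1, -1.9]
grip_width: 0.0451
grip_force: 42.1
```

>>> arm_command(hand=[-0.5, -0.5, -0.5, -0.5, -1, -1, -1, -1, -1, -1], xyz=[[0, 0, 0.005], [0, 0, 0.005], [0, 0, 0], [0, 0, -0.2], [0, 0, -0.5], [0, 0, -0.7], [-0.3, 0, -0.85], [-0.6, 0, -0.85], [-0.6, 0, -0.85], [-0.6, 0, -0.85]], turn=[0, 0, 0, 0, 0, 0, 0, 0, 0, 0])

```text
time: 49.75
position: [0.4571, 0.0489, 0.1664]
tcp_rot: [0.68, 0.733, 0.0, -0.0]
ft_force: [0.0, -0.6, -0.7]
grip_width: 0.0853
grip_force: 0.0
```

```bash
python3 - <<'E'
from h import *
s=bot.observe();c=cap('wrist');P=cloud(*c[1:]);cv2.imwrite('pics/w6.png',c[0]);np.savez('w6.npz',p=c[0],P=P)
blobs(P,.056,.08,.4);print('heads');blobs(P,.043,.053,.4)
print('bars');blobs(P,.0345,.0425,.4)
print(s['joints'].round(2),units([.403,-.336,.25],0))
E
```

```text
blob [276.  72.] [0.0684 0.0698 0.0712] [451.1 136.2] [46.1 34. ] 4.3
blob [273. 219.] [0.0643 0.0698 0.0712] [456.5  37.9] [46.1 34.6] 4.1
blob [276. 337.] [0.0596 0.0697 0.0711] [465.6 -59.3] [46.  35.8] 4.3
heads
blob [276. 146.] [0.0463 0.0474 0.0486] [454.2  87.8] [31.2 31.1] 5.4
blob [274. 192.] [0.0433 0.0489 0.0527] [455.4  54.9] [45.5  0.9] 4.0
blob [276. 269.] [0.0447 0.0474 0.0485] [461.7  -9.7] [31. 32.] 16.5
blob [276. 307.] [0.0436 0.0481 0.0525] [464.3 -42.3] [45.9  2. ] 4.0
bars
blob [247. 145.] [0.0383 0.0394 0.0406] [433.5  86.6] [11.9 13.9] 2.0
blob [304. 145.] [0.038  0.0394 0.0404] [475.3  89.8] [12.2 13.4] 4.3
blob [276. 146.] [0.0383 0.0395 0.042 ] [454.3  87.4] [24.5  5.1] 4.4
blob [275. 189.] [0.0351 0.0387 0.0422] [455.2  54.7] [45.7  0.6] 4.0
blob [276. 262.] [0.0368 0.0394 0.041 ] [461.1  -4.9] [53.8 23.3] 4.5
blob [276. 269.] [0.0388 0.0401 0.0422] [461.7 -12.1] [23.9  3. ] 1.6
blob [277. 301.] [0.0349 0.0386 0.0421] [464.4 -42.3] [45.9  1.9] 4.2
[ 0.19  0.65 -0.63  2.1   0.69  0.6  -0.86] ('pos', array([0.4571, 0.0497, 0.1664]), 'yaw', np.float64(94.38), 'units', array([-2.536, -0.556, -0.56 ]), 'turn', np.float64(2.097))
```

View pics/w6.png

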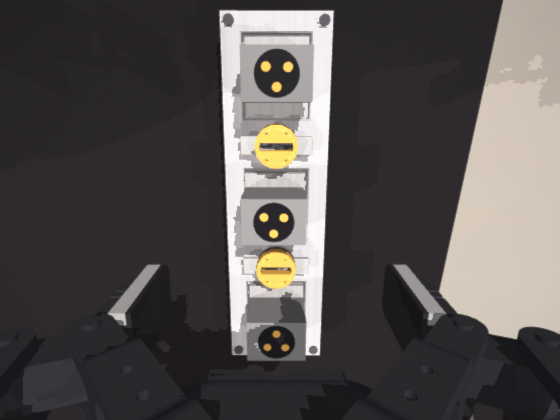

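All three modules are seated, with every block top at 70 mm. The screws are at (276,146) and (276,269), both slots lying along the carrier's x. I'll go to the driver stand.

>>> arm_command(hand=[-1, -1, -1, -1, -1, -1, -1, -1, -1, -1], xyz=[[-0.1, 0, -0.3], [-0.4, -0.1, -0.5], [-0.7, -0.2, -0.56], [-0.95, -0.2, -0.56], [-0.95, -0.2, -0.56], [-0.95, -0.2, -0.56], [-0.95, -0.2, -0.56], [-0.95, -0.2, -0.56], [-0.95, -0.2, -0.56], [-0.95, -0.2, -0.56]], turn=[0, 0, 0, 0, 0, 0, 0, 0, 0, 0])

```text
time: 51.05
position: [0.4379, -0.0956, 0.2503]
tcp_rot: [0.68, 0.733, -0.0, 0.0]
ft_force: [-0.1, 0.2, 0.0]
grip_width: 0.0856
grip_force: 0.0
```

>>> arm_command(hand=[-1, -1, -1, -1, -1, -1, -1, -1, -1, -1], xyz=[[-0.4, -0.1, 0], [-0.8, -0.2, 0], [-0.95, -0.2, 0], [-0.95, -0.2, 0], [-0.95, -0.2, 0], [-0.95, -0.2, 0], [-0.95, -0.2, 0], [-0.95, -0.2, 0], [-0.95, -0.2, 0], [-0.95, -0.2, 0]], turn=[0, 0, 0, 0, 0, 0, 0, 0, 0, 0])

```text
time: 52.3
position: [0.4186, -0.2402, 0.2504]
tcp_rot: [0.68, 0.733, -0.0, 0.0]
ft_force: [-0.6, 0.4, 0.1]
grip_width: 0.0856
grip_force: 0.0
```

>>> arm_command(hand=[-1, -1, -1, -1, -1, -1, -1, -1, -1, -1], xyz=[[-0.3, -0.1, 0], [-0.63, -0.156, 0], [-0.63, -0.156, 0], [-0.63, -0.156, 0], [-0.63, -0.156, 0], [-0.63, -0.156, 0], [-0.63, -0.156, 0], [-0.63, -0.156, 0], [-0.63, -0.156, 0], [-0.63, -0.156, 0]], turn=[0, 0, 0, 0, 0, 0, 0, 0, 0, 0])

```text
time: 53.55
position: [0.4023, -0.3362, 0.2504]
tcp_rot: [0.68, 0.733, -0.0, 0.0]
ft_force: [1.0, 0.4, 0.1]
grip_width: 0.0854
grip_force: 0.0
```

```bash
python3 - <<'E'
from h import *
s=bot.observe();c=cap('wrist');P=cloud(*c[1:]);cv2.imwrite('pics/w7.png',c[0])
for zl,zh in((.13,.16),(.05,.07)):
    m=(P[...,2]>zl)&(P[...,2]<zh)&(np.hypot(P[...,0]-.405,P[...,1]+.337)<.07)
    Q=P[m];r=cv2.minAreaRect((Q[:,:2]*1000).astype(np.float32));print(r,np.median(Q[:,2]))
print(s['joints'].round(2),units([.404,-.337,.15],0))
E
```

```text
((406.2060241699219, -339.45513916015625), (30.3948974609375, 30.396907806396484), 45.732887268066406) 0.1441858542142669
((406.236083984375, -339.61590576171875), (75.09635925292969, 75.4070053100586), 0.7976579666137695) 0.05952373559786611
[ 1.09  0.63 -0.8   1.83  0.55  0.92  0.12] ('pos', array([ 0.4024, -0.3362,  0.2504]), 'yaw', np.float64(94.29), 'units', array([-0.006,  0.011,  0.669]), 'turn', np.float64(2.095))
```

View pics/w7.png

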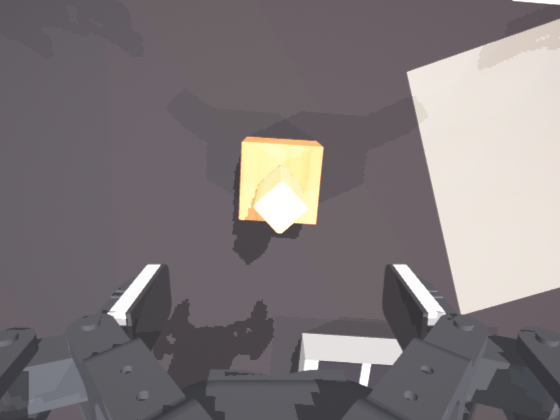

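The driver's handle top is at (282,205) in the view, at (0.4062, -0.3395) m, with its faces at 45.7°. I'll grip it.

>>> arm_command(hand=[-1, -1, -1, -1, -1, -1, -1, -1, -1, -1], xyz=[[-0.024, 0.024, 0], [-0.024, 0.024, 0], [-0.024, 0.024, 0.1], [-0.024, 0.024, 0.2], [-0.024, 0.024, 0.35], [-0.024, 0.024, 0.5], [-0.024, 0.024, 0.5], [-0.024, 0.024, 0.5], [-0.024, 0.024, 0.5], [-0.024, 0.024, 0.5]], turn=[-0.2, -0.4, -0.6, -0.8, -0.92, -0.92, -0.92, -0.92, -0.92, -0.92])

```text
time: 54.85
position: [0.4066, -0.3397, 0.1761]
tcp_rot: [0.377, 0.926, -0.0, 0.001]
ft_force: [0.0, -1.0, -0.7]
grip_width: 0.0856
grip_force: 0.0
```

```bash
python3 - <<'E'
from h import *
c=cap('wrist');P=cloud(*c[1:])
for zl,zh in((.13,.16),):
    m=(P[...,2]>zl)&(P[...,2]<zh)&(np.hypot(P[...,0]-.405,P[...,1]+.337)<.03)
    Q=P[m];r=cv2.minAreaRect((Q[:,:2]*1000).astype(np.float32));print(r,np.median(Q[:,2]))
print(units([r[0][0]/1000,r[0][1]/1000,.091],135.7))
E
```

```text
((405.9344787597656, -338.9342956542969), (29.970273971557617, 29.828861236572266), 46.706199645996094) 0.14414585217369977
('pos', array([ 0.4064, -0.3397,  0.1759]), 'yaw', np.float64(135.69), 'units', array([0.006, 0.001, 0.566]), 'turn', np.float64(-0.0))
```

>>> arm_command(hand=[-1, -1, -1, -1, -1, 0.8, 0.8, 0.8, 0.8, 0.8], xyz=[[0.002, 0, 0.15], [0.002, 0, 0.35], [0.002, 0, 0.5], [0.002, 0, 0.566], [0.002, 0, 0.566], [0.002, 0, 0.566], [0.002, 0, 0.566], [0.002, 0, 0.566], [0.002, 0, 0.566], [0.002, 0, 0.566]], turn=[0, 0, 0, 0, 0, 0, 0, 0, 0, 0], grip_force=70)

```text
time: 56.15
position: [0.4063, -0.3394, 0.0911]
tcp_rot: [0.377, 0.926, -0.0, 0.0]
ft_force: [-0.8, 0.1, 5.1]
grip_width: 0.0294
grip_force: 68.8
```

>>> arm_command(hand=[0.8, 0.8, 0.8, 0.8, 0.8, 0.8, 0.8, 0.8, 0.8, 0.8], xyz=[[0, 0, -0.1], [0, 0, -0.2], [0, 0, -0.35], [0, 0, -0.5], [0, 0, -0.7], [0, 0, -0.7], [0, 0, -0.7], [0, 0, -0.7], [0, 0, -0.7], [0, 0, -0.7]], turn=[0, 0, 0, 0, 0, 0, 0, 0, 0, 0])

```text
time: 57.4
position: [0.4058, -0.3391, 0.195]
tcp_rot: [0.377, 0.926, 0.0, -0.0]
ft_force: [0.1, -0.3, -2.0]
grip_width: 0.0291
grip_force: 69.1
```

```bash
python3 - <<'E'
from h import *
s=bot.observe();print(s['position'],s['joints'].round(2))
c=cap('scene');M,f,cx,cy=c[2:]
q=M[:3,:3].T@(np.array([.4065,-.3395,s['position'][2]-.06])-M[:3,3]);u,v=int(q[0]/q[2]*f+cx),int(q[1]/q[2]*f+cy);print(u,v)
cr=c[0][max(0,v-50):v+50,max(0,u-60):u+60];cv2.imwrite('pics/s8.png',cv2.resize(cr,None,fx=6,fy=6,interpolation=cv2.INTER_CUBIC))
E
```

```text
[ 0.40584962 -0.33909056  0.19504946] [ 1.14  0.76 -0.93  1.87  0.77  0.91  0.64]
225 87
```

View pics/s8.png

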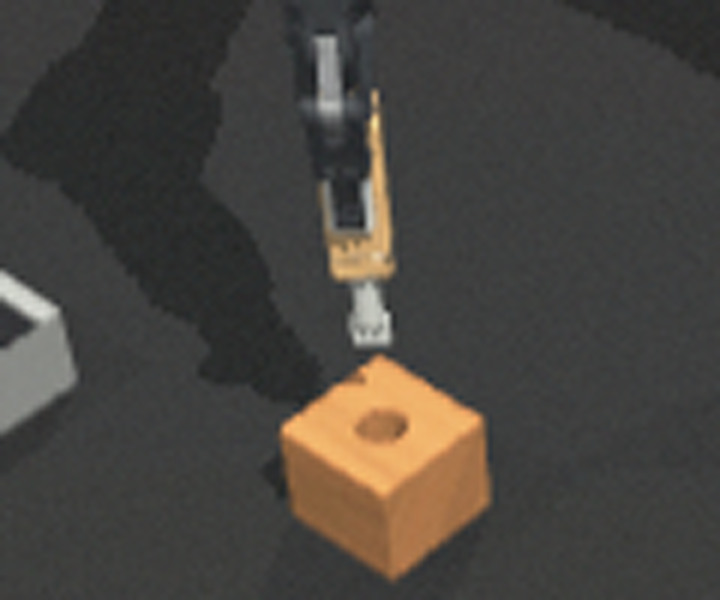

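The blade's broad face is seen squarely by this camera, tip at (372,330) in the crop, so the blade lies along the tool's x. I'll carry the driver to lock1 so that the blade lines up with the slot at a tool yaw of 184°.

>>> arm_command(hand=[0.8, 0.8, 0.8, 0.8, 0.8, 0.8, 0.8, 0.8, 0.8, 0.8], xyz=[[0.2, 0.3, 0], [0.4, 0.6, 0], [0.6, 0.9, 0], [0.634, 0.916, 0], [0.634, 0.916, 0], [0.634, 0.916, 0], [0.634, 0.916, 0], [0.634, 0.916, 0], [0.634, 0.916, 0], [0.634, 0.916, 0]], turn=[-0.1, -0.3, -0.5, -0.5, -0.5, -0.5, -0.5, -0.5, -0.5, -0.5])

```text
time: 58.7
position: [0.4339, -0.1746, 0.1954]
tcp_rot: [0.189, 0.982, -0.0, 0.0]
ft_force: [-0.1, -0.4, -2.1]
grip_width: 0.0293
grip_force: 69.4
```

```bash
python3 - <<'E'
from h import *
print(units([.4616,-.0097,.195],184.2))
z=np.load('w6.npz');P=z['P'];p=z['p']
# slot direction: dark pixels inside heads
for n,(u,v) in dict(l2=(276,146),l1=(276,269)).items():
    g=cv2.cvtColor(p[v-9:v+10,u-22:u+23],cv2.COLOR_BGR2GRAY);b=p[v-9:v+10,u-22:u+23].astype(int)
    Q=P[v-9:v+10,u-22:u+23].reshape(-1,3);m=((Q[:,2]<.043)&(Q[:,2]>.037))
    Q=Q[m];Q=Q[np.hypot(*(Q[:,:2]-np.median(Q[:,:2],0)).T)<.013];l=cv2.fitLine((Q[:,:2]*1000).astype(np.float32),cv2.DIST_HUBER,0,.01,.01).ravel()
    print(n,len(Q),np.degrees(np.arctan2(l[1],l[0])),l[2:])
E
```

```text
('pos', array([ 0.4339, -0.1746,  0.1954]), 'yaw', np.float64(158.18), 'units', array([0.237, 1.089, 0.003]), 'turn', np.float64(-0.578))
l2 256 4.5684085 [454.45828  87.53196]
l1 113 3.4136348 [462.66348  -12.310032]
```

>>> arm_command(hand=[0.8, 0.8, 0.8, 0.8, 0.8, 0.8, 0.8, 0.8, 0.8, 0.8], xyz=[[0.1, 0.3, 0], [0.15, 0.6, 0], [0.2, 0.9, 0], [0.237, 1, 0], [0.237, 1, 0.1], [0.237, 1, 0.1], [0.237, 1, 0.1], [0.237, 1, 0.1], [0.237, 1, 0.1], [0.237, 1, 0.1]], turn=[-0.2, -0.4, -0.578, -0.578, -0.578, -0.578, -0.578, -0.578, -0.578, -0.578])

```text
time: 59.95
position: [0.4567, -0.0222, 0.1806]
tcp_rot: [-0.037, 0.999, -0.0, 0.0]
ft_force: [-0.4, -0.9, -2.8]
grip_width: 0.0291
grip_force: 69.7
```

```bash
python3 - <<'E'
from h import *
s=bot.observe();print(units([.4616,-.0097,.14],184.2),s['joints'].round(2))
c=cap('wrist');P=cloud(*c[1:]);cv2.imwrite('pics/w9.png',c[0])
print('heads');blobs(P,.043,.053,.4)
E
```

```text
('pos', array([ 0.4567, -0.0222,  0.1806]), 'yaw', np.float64(-175.82), 'units', array([-0.039,  0.081,  0.271]), 'turn', np.float64(-0.0)) [ 0.58  0.77 -1.08  2.09  0.93  0.88  0.59]
heads
blob [343. 189.] [0.0441 0.0481 0.0522] [449.1  26.6] [27.2 57. ] 57.7
blob [233. 176.] [0.0433 0.0485 0.0527] [443.  -59.2] [35.4 10.4] 76.7
blob [463. 196.] [0.0435 0.0481 0.0524] [443.8 124.6] [28.3 57.3] 58.0
blob [296. 199.] [0.0459 0.0473 0.0484] [458.5  -9.3] [31.4 25.7] 85.1
blob [416. 202.] [0.0446 0.0471 0.0483] [454.1  88. ] [32.  30.9] 83.7
```

View pics/w9.png

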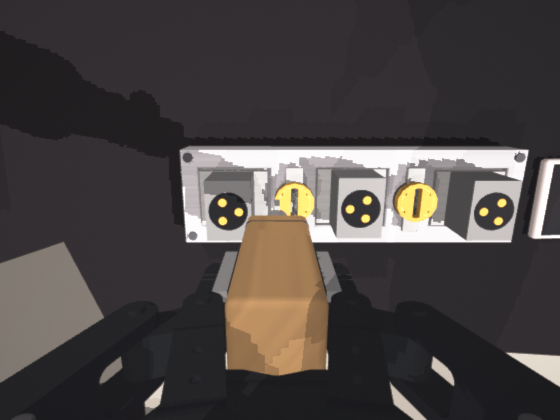

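>>> arm_command(hand=[0.8, 0.8, 0.8, 0.8, 0.8, 0.8, 0.8, 0.8, 0.8, 0.8], xyz=[[-0.039, 0.082, 0], [-0.039, 0.082, 0], [-0.039, 0.082, 0.1], [-0.039, 0.082, 0.2], [-0.039, 0.082, 0.3], [-0.039, 0.082, 0.32], [-0.039, 0.082, 0.335], [-0.039, 0.082, 0.35], [-0.039, 0.082, 0.36], [-0.039, 0.082, 0.36]], turn=[0, 0, 0, 0, 0, 0, 0, 0, 0, 0])

```text
time: 61.25
position: [0.4616, -0.0094, 0.1265]
tcp_rot: [-0.037, 0.999, -0.0, 0.0]
ft_force: [0.3, 0.8, -1.6]
grip_width: 0.0293
grip_force: 69.7
```

>>> arm_command(hand=[0.8, 0.8, 0.8, 0.8, 0.8, 0.8, 0.8, 0.8, 0.8, 0.8], xyz=[[0, 0, 0.015], [0, 0, 0.027], [0, 0, 0.027], [0, 0, 0.027], [0, 0, 0.027], [0, 0, 0.027], [0, 0, 0.027], [0, 0, 0.027], [0, 0, 0.027], [0, 0, 0.027]], turn=[0, 0, 0.14, 0.28, 0.42, 0.56, 0.7, 0.85, 1, 1])

```text
time: 62.5
position: [0.4612, -0.0089, 0.1222]
tcp_rot: [0.348, 0.938, 0.0, -0.0]
ft_force: [0.0, 2.1, -3.7]
grip_width: 0.0295
grip_force: 69.4
```

>>> arm_command(hand=[0.8, 0.8, 0.8, 0.8, 0.8, 0.8, 0.8, 0.8, 0.8, 0.8], xyz=[[0, 0, 0], [0, 0, 0], [0, 0, 0], [0, 0, 0], [0, 0, 0], [0, 0, 0], [0, 0, 0], [0, 0, 0], [0, 0, 0], [0, 0, 0]], turn=[0.14, 0.28, 0.42, 0.56, 0.7, 0.85, 1, 1, 1, 1])

```text
time: 63.75
position: [0.4608, -0.009, 0.1222]
tcp_rot: [0.68, 0.733, -0.0, -0.001]
ft_force: [-2.9, 1.5, -1.8]
grip_width: 0.0296
grip_force: 69.8
```

```bash
python3 - <<'E'
from h import *
s=bot.observe();print(units([.4616,-.0097,.14],94.2),s['joints'].round(2),s['wrist_torque'],s['ft_force'])
E
```

```text
('pos', array([ 0.4608, -0.009 ,  0.1222]), 'yaw', np.float64(94.32), 'units', array([-0.005,  0.005, -0.119]), 'turn', np.float64(0.003)) [ 0.3   0.74 -0.62  2.13  0.87  0.54 -0.9 ] [0.64493789 1.04532005 0.07074058] [-2.87651998  1.54304495 -1.76768782]
```

>>> arm_command(hand=[0.8, 0.8, 0.8, 0.8, 0.8, 0.8, 0.8, 0.8, 0.8, 0.8], xyz=[[0, 0, 0], [0, 0, 0], [0, 0, 0], [0, 0, 0], [0, 0, 0], [0, 0, 0], [0, 0, 0], [0, 0, 0], [0, 0, 0], [0, 0, 0]], turn=[0.05, 0.08, 0.11, 0.13, 0.15, 0.15, 0.15, 0.15, 0.15, 0.15])

```text
time: 65.0
position: [0.4607, -0.0091, 0.1222]
tcp_rot: [0.723, 0.691, -0.0, -0.001]
ft_force: [-4.0, 2.7, -1.5]
grip_width: 0.0289
grip_force: 69.8
```

```bash
python3 - <<'E'
from h import *
s=bot.observe();print(units([0,0,0],94.2)[3],s['wrist_torque'],s['ft_force'])
E
```

```text
87.44 [0.88936806 1.33102641 0.14293361] [-4.01799766  2.65155937 -1.5290145 ]
```

>>> arm_command(hand=[0.8, 0.8, 0.8, 0.8, 0.8, 0.8, 0.8, 0.8, 0.8, 0.8], xyz=[[0, 0, 0], [0, 0, 0], [0, 0, 0], [0, 0, 0], [0, 0, 0], [0, 0, 0], [0, 0, 0], [0, 0, 0], [0, 0, 0], [0, 0, 0]], turn=[0.03, 0.06, 0.09, 0.11, 0.11, 0.11, 0.11, 0.11, 0.11, 0.11])

```text
time: 66.25
position: [0.4607, -0.009, 0.1222]
tcp_rot: [0.752, 0.659, -0.0, -0.001]
ft_force: [-4.6, 3.1, -2.0]
grip_width: 0.0292
grip_force: 69.8
```

```bash
python3 - <<'E'
from h import *
s=bot.observe();print(units([0,0,0],94.2)[3],s['wrist_torque'],s['ft_force'])
E
```

```text
82.51 [0.89590408 1.37920862 0.13349124] [-4.57556145  3.07335345 -1.99917989]
```

>>> arm_command(hand=[0.8, 0.8, 0.8, 0.8, 0.8, 0.8, 0.8, 0.8, 0.8, 0.8], xyz=[[0, 0, 0], [0, 0, 0], [0, 0, 0], [0, 0, 0], [0, 0, 0], [0, 0, 0], [0, 0, 0], [0, 0, 0], [0, 0, 0], [0, 0, 0]], turn=[0.03, 0.06, 0.09, 0.12, 0.15, 0.15, 0.15, 0.15, 0.15, 0.15])

```text
time: 67.5
position: [0.4605, -0.0088, 0.1222]
tcp_rot: [0.789, 0.615, -0.001, -0.001]
ft_force: [-3.6, 2.5, -1.9]
grip_width: 0.0293
grip_force: 69.9
```

```bash
python3 - <<'E'
from h import *
s=bot.observe();print(units([0,0,0],94.2)[3],s['wrist_torque'],s['ft_force'])
E
```

```text
75.9 [0.93122516 1.50186044 0.63401692] [-3.64188875  2.46537781 -1.92506946]
```

Torque rose to 0.63 N m, so lock1 is at its stop. I'll relieve it, lift, and go to lock2.

>>> arm_command(hand=[0.8, 0.8, 0.8, 0.8, 0.8, 0.8, 0.8, 0.8, 0.8, 0.8], xyz=[[0, 0, 0], [0, 0, 0], [0, 0, 0], [0, 0, -0.05], [0, 0, -0.1], [0, 0, -0.2], [0, 0, -0.3], [0, 0, -0.4], [0, 0, -0.4], [0, 0, -0.4]], turn=[-0.08, -0.16, -0.22, -0.22, -0.22, -0.22, -0.22, -0.22, -0.22, -0.22])

```text
time: 68.75
position: [0.4616, -0.0096, 0.1823]
tcp_rot: [0.734, 0.68, 0.0, 0.0]
ft_force: [-0.3, 0.1, -1.9]
grip_width: 0.0297
grip_force: 70.0
```

>>> arm_command(hand=[0.8, 0.8, 0.8, 0.8, 0.8, 0.8, 0.8, 0.8, 0.8, 0.8], xyz=[[0.2, 0, 0], [0.4, 0, 0], [0.633, -0.124, 0], [0.633, -0.124, 0], [0.633, -0.124, 0], [0.633, -0.124, 0], [0.633, -0.124, 0], [0.633, -0.124, 0], [0.633, -0.124, 0], [0.633, -0.124, 0]], turn=[-0.2, -0.4, -0.6, -0.8, -1, -1, -1, -1, -1, -1])

```text
time: 70.0
position: [0.4502, 0.0867, 0.1824]
tcp_rot: [0.418, 0.909, -0.0, 0.0]
ft_force: [-0.1, -0.1, -1.1]
grip_width: 0.029
grip_force: 70.0
```

>>> arm_command(hand=[0.8, 0.8, 0.8, 0.8, 0.8, 0.8, 0.8, 0.8, 0.8, 0.8], xyz=[[0, 0, 0], [0, 0, 0], [0, 0, 0], [0, 0, 0], [0, 0, 0], [0, 0, 0], [0, 0, 0], [0, 0, 0], [0, 0, 0], [0, 0, 0]], turn=[-0.2, -0.4, -0.6, -0.8, -1, -1, -1, -1, -1, -1])

```text
time: 71.25
position: [0.4502, 0.0868, 0.1824]
tcp_rot: [0.038, 0.999, -0.0, 0.0]
ft_force: [0.7, -0.1, -1.0]
grip_width: 0.0291
grip_force: 70.0
```

```bash
python3 - <<'E'
from h import *
s=bot.observe();print(units([.4542,.0878,.1265],184.2),s['joints'].round(2))
c=cap('wrist');P=cloud(*c[1:]);cv2.imwrite('pics/w10.png',c[0])
print('heads');blobs(P,.043,.053,.4);print('bars');blobs(P,.0345,.0425,.4)
q=s['position'];m=(P[...,2]>q[2]+.045)&(P[...,2]<q[2]+.065)&(np.hypot(P[...,0]-q[0],P[...,1]-q[1])<.04)
Q=P[m];print('handle top',cv2.minAreaRect((Q[:,:2]*1000).astype(np.float32)),np.median(Q[:,2]))
E
```

```text
('pos', array([0.4502, 0.0868, 0.1824]), 'yaw', np.float64(175.64), 'units', array([-0.026,  0.009,  0.373]), 'turn', np.float64(-0.19)) [ 0.36  0.78 -1.11  2.08  0.93  0.9   0.2 ]
heads
blob [334. 166.] [0.0438 0.0482 0.0525] [430.6 130.7] [15.9 38.4] 32.5
blob [227. 192.] [0.0435 0.0481 0.0525] [447.4  48.5] [56.3 26.8] 40.6
blob [281. 197.] [0.0459 0.0473 0.0485] [452.4  88.5] [31.7 27.8] 79.1
blob [115. 217.] [0.0435 0.0481 0.0525] [456.5 -48.6] [56.5 27.4] 40.7
blob [162. 216.] [0.0448 0.0474 0.0485] [461.7  -9.5] [31.1 32. ] 55.6
bars
blob [277. 174.] [0.0375 0.0393 0.0409] [437.4  88.9] [28.6 20.7] 88.1
blob [228. 189.] [0.035  0.0386 0.0421] [446.7  48.3] [55.6 26.9] 41.2
blob [281. 197.] [0.0383 0.0394 0.0405] [455.1  88.2] [22.7  5.9] 4.0
blob [120. 214.] [0.035  0.0386 0.0422] [456.6 -48.8] [56.5 27.2] 40.4
blob [181. 207.] [0.0368 0.0395 0.0417] [454.4   2. ] [31.3 17.2] 34.3
blob [138. 217.] [0.0375 0.0393 0.0404] [463.1 -31.5] [ 9.6 14.9] 88.6
blob [162. 216.] [0.0384 0.0396 0.042 ] [462.9 -10.7] [ 4.5 23. ] 4.5
handle top ((448.8111572265625, 86.88225555419922), (79.92536163330078, 30.44681167602539), 85.34556579589844) 0.2357700439343265
```

View pics/w10.png

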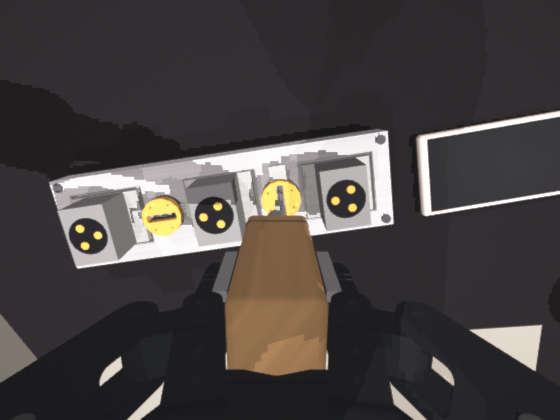

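Lock1's slot now lies along the carrier's y, at (162,216) in the view. Next I'll insert the blade at lock2, at (281,197).

>>> arm_command(hand=[0.8, 0.8, 0.8, 0.8, 0.8, 0.8, 0.8, 0.8, 0.8, 0.8], xyz=[[-0.026, 0.011, 0], [-0.026, 0.011, 0], [-0.026, 0.011, 0.1], [-0.026, 0.011, 0.2], [-0.026, 0.011, 0.3], [-0.026, 0.011, 0.33], [-0.026, 0.011, 0.345], [-0.026, 0.011, 0.36], [-0.026, 0.011, 0.373], [-0.026, 0.011, 0.373]], turn=[-0.1, -0.19, -0.19, -0.19, -0.19, -0.19, -0.19, -0.19, -0.19, -0.19])

```text
time: 72.55
position: [0.4543, 0.0882, 0.1265]
tcp_rot: [-0.037, 0.999, 0.0, 0.0]
ft_force: [0.2, 0.1, -1.7]
grip_width: 0.029
grip_force: 69.9
```

>>> arm_command(hand=[0.8, 0.8, 0.8, 0.8, 0.8, 0.8, 0.8, 0.8, 0.8, 0.8], xyz=[[0, 0, 0.015], [0, 0, 0.028], [0, 0, 0.028], [0, 0, 0.028], [0, 0, 0.028], [0, 0, 0.028], [0, 0, 0.028], [0, 0, 0.028], [0, 0, 0.028], [0, 0, 0.028]], turn=[0, 0, 0.14, 0.28, 0.42, 0.56, 0.7, 0.85, 1, 1])

```text
time: 73.8
position: [0.454, 0.0888, 0.1222]
tcp_rot: [0.348, 0.938, 0.0, -0.0]
ft_force: [-0.5, 2.6, -3.8]
grip_width: 0.0294
grip_force: 69.7
```

>>> arm_command(hand=[0.8, 0.8, 0.8, 0.8, 0.8, 0.8, 0.8, 0.8, 0.8, 0.8], xyz=[[0, 0, 0], [0, 0, 0], [0, 0, 0], [0, 0, 0], [0, 0, 0], [0, 0, 0], [0, 0, 0], [0, 0, 0], [0, 0, 0], [0, 0, 0]], turn=[0.14, 0.28, 0.42, 0.56, 0.7, 0.85, 1, 1, 1, 1])

```text
time: 75.05
position: [0.4535, 0.0886, 0.1221]
tcp_rot: [0.68, 0.733, -0.0, -0.001]
ft_force: [-3.6, 3.4, -2.8]
grip_width: 0.0297
grip_force: 70.0
```

>>> arm_command(hand=[0.8, 0.8, 0.8, 0.8, 0.8, 0.8, 0.8, 0.8, 0.8, 0.8], xyz=[[0, 0, 0], [0, 0, 0], [0, 0, 0], [0, 0, 0], [0, 0, 0], [0, 0, 0], [0, 0, 0], [0, 0, 0], [0, 0, 0], [0, 0, 0]], turn=[0.06, 0.12, 0.18, 0.24, 0.27, 0.3, 0.33, 0.33, 0.33, 0.33])

```text
time: 76.3
position: [0.4533, 0.0888, 0.1221]
tcp_rot: [0.769, 0.64, -0.0, -0.001]
ft_force: [-3.5, 3.4, -2.9]
grip_width: 0.0295
grip_force: 70.0
```

```bash
python3 - <<'E'
from h import *
s=bot.observe();print(units([0,0,0],94.2)[3],s['wrist_torque'],s['ft_force'])
E
```

```text
79.53 [1.07853773 1.1191575  0.31089544] [-3.52122413  3.44120377 -2.92119801]
```

Torque is 0.31 N m and rising. I'll turn a few more degrees to confirm the stop, then relieve and lift.

>>> arm_command(hand=[0.8, 0.8, 0.8, 0.8, 0.8, 0.8, 0.8, 0.8, 0.8, 0.8], xyz=[[0, 0, 0], [0, 0, 0], [0, 0, 0], [0, 0, 0], [0, 0, 0], [0, 0, 0], [0, 0, 0], [0, 0, 0], [0, 0, 0], [0, 0, 0]], turn=[0.03, 0.06, 0.09, 0.09, 0.09, 0.09, 0.09, 0.09, 0.09, 0.09])

```text
time: 77.55
position: [0.4532, 0.0889, 0.1221]
tcp_rot: [0.79, 0.613, -0.0, -0.001]
ft_force: [-3.9, 3.8, -1.7]
grip_width: 0.0296
grip_force: 70.0
```

```bash
python3 - <<'E'
from h import *
s=bot.observe();print(units([0,0,0],94.2)[3],s['wrist_torque'],s['ft_force'])
E
```

```text
75.57 [1.07522306 1.15364802 0.60295068] [-3.89458708  3.82055946 -1.74693717]
```

>>> arm_command(hand=[0.8, 0.8, 0.8, 0.8, 0.8, 0.8, 0.8, 0.8, 0.8, 0.8], xyz=[[0, 0, 0], [0, 0, 0], [0, 0, 0], [0, 0, -0.05], [0, 0, -0.1], [0, 0, -0.2], [0, 0, -0.3], [0, 0, -0.45], [0, 0, -0.5], [0, 0, -0.5]], turn=[-0.08, -0.16, -0.22, -0.22, -0.22, -0.22, -0.22, -0.22, -0.22, -0.22])

```text
time: 78.8
position: [0.4548, 0.0879, 0.1977]
tcp_rot: [0.736, 0.677, 0.001, 0.001]
ft_force: [0.5, -0.3, -2.3]
grip_width: 0.0293
grip_force: 70.1
```

```bash
python3 - <<'E'
from h import *
s=bot.observe();c=cap('wrist');P=cloud(*c[1:]);print('slots');blobs(P,.0345,.0425,.4)
print('mods');blobs(P,.056,.08,.4)
print(units([.4062,-.3395,.197],94.2))
E
```

```text
slots
blob [271. 165.] [0.0382 0.0395 0.041 ] [455.5 105.2] [19.8 28.3] 86.3
blob [274. 188.] [0.0386 0.0396 0.0408] [454.4  87.3] [ 5.8 22.9] 4.6
mods
blob [265. 133.] [0.0685 0.0698 0.0712] [451.2 135.9] [46.1 34.1] 4.4
('pos', array([0.4543, 0.0877, 0.1971]), 'yaw', np.float64(85.17), 'units', array([-2.865e+00, -8.000e-02,  2.000e-03]), 'turn', np.float64(-0.201))
```

Lock2's slot is at 94.6°, so it is closed too. I'll return the driver to the stand.

>>> arm_command(hand=[0.8, 0.8, 0.8, 0.8, 0.8, 0.8, 0.8, 0.8, 0.8, 0.8], xyz=[[-0.3, -0.01, 0], [-0.6, -0.02, 0], [-0.95, -0.027, 0], [-0.95, -0.027, 0], [-0.95, -0.027, 0], [-0.95, -0.027, 0], [-0.95, -0.027, 0], [-0.95, -0.027, 0], [-0.95, -0.027, 0], [-0.95, -0.027, 0]], turn=[0, 0, 0, 0, 0, 0, 0, 0, 0, 0])

```text
time: 80.1
position: [0.4383, -0.0535, 0.1972]
tcp_rot: [0.736, 0.677, -0.0, 0.0]
ft_force: [0.3, -1.2, -1.6]
grip_width: 0.0296
grip_force: 70.0
```

>>> arm_command(hand=[0.8, 0.8, 0.8, 0.8, 0.8, 0.8, 0.8, 0.8, 0.8, 0.8], xyz=[[-0.3, -0.01, 0], [-0.6, -0.02, 0], [-0.95, -0.027, 0], [-0.95, -0.027, 0], [-0.95, -0.027, 0], [-0.95, -0.027, 0], [-0.95, -0.027, 0], [-0.95, -0.027, 0], [-0.95, -0.027, 0], [-0.95, -0.027, 0]], turn=[0, 0, 0, 0, 0, 0, 0, 0, 0, 0])

```text
time: 81.35
position: [0.4223, -0.1951, 0.1972]
tcp_rot: [0.736, 0.677, -0.0, 0.0]
ft_force: [0.3, 0.1, -2.2]
grip_width: 0.0293
grip_force: 70.0
```

>>> arm_command(hand=[0.8, 0.8, 0.8, 0.8, 0.8, 0.8, 0.8, 0.8, 0.8, 0.8], xyz=[[-0.3, -0.01, 0], [-0.6, -0.02, 0], [-0.9, -0.027, 0], [-0.965, -0.027, 0], [-0.965, -0.027, 0], [-0.965, -0.027, 0], [-0.965, -0.027, 0], [-0.965, -0.027, 0], [-0.965, -0.027, 0], [-0.965, -0.027, 0]], turn=[0, 0, 0, 0, 0, 0, 0, 0, 0, 0])

```text
time: 82.6
position: [0.4062, -0.3391, 0.1973]
tcp_rot: [0.736, 0.677, -0.0, 0.0]
ft_force: [0.3, 0.2, -2.7]
grip_width: 0.029
grip_force: 70.0
```

```bash
python3 - <<'E'
from h import *
print(units([.4062,-.3394,.0915],85.2))
E
```

```text
('pos', array([ 0.4062, -0.3391,  0.1973]), 'yaw', np.float64(85.21), 'units', array([-0.002,  0.   ,  0.705]), 'turn', np.float64(0.0))
```

>>> arm_command(hand=[0.8, 0.8, 0.8, 0.8, 0.8, 0.8, 0.8, 0.8, 0.8, 0.8], xyz=[[-0.002, 0, 0.15], [-0.002, 0, 0.3], [-0.002, 0, 0.4], [-0.002, 0, 0.5], [-0.002, 0, 0.58], [-0.002, 0, 0.64], [-0.002, 0, 0.68], [-0.002, 0, 0.7], [-0.002, 0, 0.705], [-0.002, 0, 0.705]], turn=[0, 0, 0, 0, 0, 0, 0, 0, 0, 0])

```text
time: 83.85
position: [0.4063, -0.3395, 0.0917]
tcp_rot: [0.736, 0.677, 0.0, 0.0]
ft_force: [-0.3, 0.3, -1.9]
grip_width: 0.0292
grip_force: 70.1
```

>>> arm_command(hand=[0.8, 0.8, -1, -1, -1, -1, -1, -1, -1, -1], xyz=[[0, 0, 0.004], [0, 0, 0.004], [0, 0, 0.004], [0, 0, 0.004], [0, 0, 0], [0, 0, -0.2], [0, 0, -0.5], [0, 0, -0.8], [0, 0, -1], [0, 0, -1]], turn=[0, 0, 0, 0, 0, 0, 0, 0, 0, 0])

```text
time: 85.1
position: [0.4075, -0.3399, 0.2437]
tcp_rot: [0.736, 0.677, 0.001, 0.002]
ft_force: [1.2, -0.9, -0.1]
grip_width: 0.0856
grip_force: 0.0
```

```bash
python3 - <<'E'
from h import *
c=cap('wrist');P=cloud(*c[1:])
m=(P[...,2]>.12)&(P[...,2]<.17)&(np.hypot(P[...,0]-.405,P[...,1]+.337)<.05)
Q=P[m];print('handle',cv2.minAreaRect((Q[:,:2]*1000).astype(np.float32)),np.percentile(Q[:,2],[5,50,95]))
c=cap('scene');P=cloud(*c[1:]);cv2.imwrite('pics/s11.png',cv2.resize(c[0][50:260,180:400],(628,600)))
print('mods');blobs(P,.056,.08,.4);print('bars');blobs(P,.034,.0425,.4)
E
```

```text
handle ((407.2972106933594, -339.0360107421875), (29.824739456176758, 29.995485305786133), 85.28058624267578) [0.1290919  0.14417075 0.14542394]
mods
blob [225. 110.] [0.0571 0.0611 0.0776] [ 424.  -339.4] [45.1 80.7] 2.6
blob [284. 163.] [0.058  0.0698 0.0733] [465.2 -59.1] [49.3 36.2] 4.6
blob [314. 179.] [0.0585 0.0699 0.0732] [456.1  38. ] [47.8 35.7] 3.4
blob [344. 197.] [0.0603 0.0702 0.0731] [451.3 136.2] [49.8 34.5] 3.5
blob [430. 310.] [0.0572 0.068  0.0792] [587.5 458. ] [72.7 33.9] 82.6
blob [410. 327.] [0.0574 0.0688 0.0791] [638.3 445.4] [76.3 22.2] 66.4
bars
blob [156. 104.] [0.0345 0.0379 0.042 ] [ 532.3 -541.4] [  9.1 159.6] 89.8
```

View pics/s11.png

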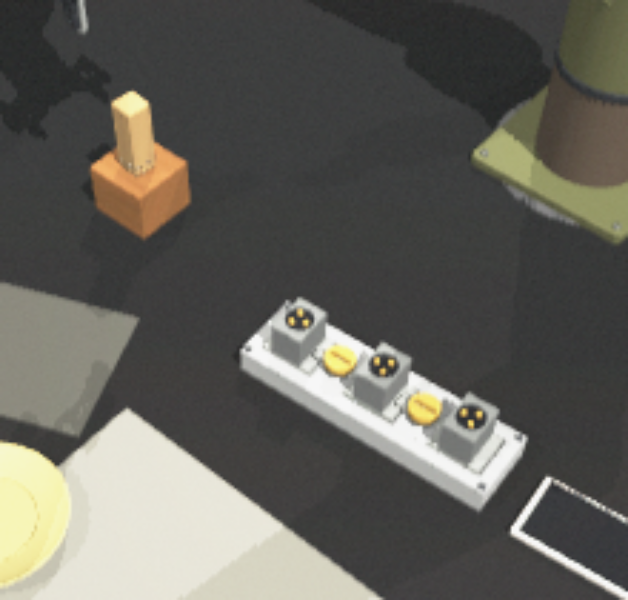

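The modules are seated at (298,330), (383,377) and (470,427) in the crop. Both slots lie along the carrier's y, and the driver is upright in its stand at (135,165) with its handle top at 144 mm. I'll hand the job in.

```bash
python3 -c "
from rig import bot
print(bot.finish_job())"
```

```text
the job is handed in; nothing more can be done
None
```

All three modules are seated face up in the carrier, both lock screws are turned clockwise to their stops, the driver is back upright in its stand, and the job is handed in at about 85 s of the 210 s limit; no verdict was shown.

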